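# Clamp a mould on the vibrating table

## Robot

A 6-joint arm with a two-finger parallel gripper is mounted at the origin on the work surface. World frame = base frame: x ahead of the robot, y to its left, z up, the work surface at z = 0. Lengths are in m, angles in rad, forces in N, time in s.
With the tool pointing down it reaches from about 0.3 to 0.875 m from the base axis. Payload 6.4 kg.
Tool frame: the origin (TCP) lies midway between the tips of the shut fingers; the grasp point (between the pads) lies 19 mm behind it; z points along the fingers, y is the line along which they close (so a half turn about z gives the same grasp; the last joint's range is limited). The gripper opens to 85 mm and grips with 20 to 120 N. Pads are 22 mm wide; open, the fingers measure 114 mm over their backs; the gripper's body (76 mm by 85 mm) begins 54 mm behind the grasp point. The pads swing forward as they close: fully open they stand 13 mm farther back than shut.
Start: joints at [1.065, 0.181, 1.607, -0, 1.354, -0.206], TCP at [0.17, 0.549, 0.231] pointing down, gripper open.
Joint ranges: [-2.99, 2.99], [-0.89, 2.07], [0.3, 2.58], [-1.14, 4.28], [0, 2.63], [-3.12, 3.12]. Speed limits (rad/s): [2.57, 2.57, 3.01, 3.14, 3.14, 3.14].

## Interface

Orientations are given as a unit quaternion [w, x, y, z].
In Python, from bench import get_obs, camera, hand_in gives the robot as it stands.
- The arm moves only by the tool carry_out, never from a script. Its argument "plan" is a list that holds one entry, the list of rows, each a list of 7 numbers: the shift along the world's x, y, z in m, then the turn, a rotation vector about the world's x, y, z in rad, then the opening, from 0 (shut) to 1 (fully open). In form: [[[x, y, z, rx, ry, rz, hand], ...]]. A call has exactly 5 rows; each row is the pose to reach, as a shift and turn from the pose commanded when the call began; what a row does not reach only later rows make up. A row lasts 1/12 s, in which the tool goes at most 41.7 mm and 7.16 degrees, less where a joint would pass 70% of its speed; a pose out of reach is approached as far as the arm can. A call with a gripper value outside its range is refused whole. The fingers move at their own pace and stop on an object; the grip force is fixed at half the most. Time passes only in rows, so rows that repeat a pose let the fingers close, or fill a call up. It gives the time, the measured TCP pose, the force, the opening and the grip force at its end, in the units of the state.
- get_obs(): the state, without advancing time (a new reading comes with each control period).
- camera(name): name is "side" or "top" or "wrist"; returns a dict with "pixels" (420x560x3 uint8, red, green, blue), "z_map" (420x560 float32, m along the optical axis (not along the pixel's ray), 0 where there is no reading), "camera_matrix" (3x3 intrinsics, pixels), "k1" (the pictures are not rectified: a ray, as slopes to the right and down, at radius r is drawn at 1 + k1 r^2 times it, then the intrinsics apply), "cam_to_world" (4x4, takes a point from camera to world coordinates). Camera axes: x right, y up, looking along -z (the intrinsics and any distortion apply to the point x, -y, -z); pixel columns grow to the right and rows downward; lengths in m; the calibration is good to about 2 mm. A picture is of the moment at which its call begins.
- hand_in(): hands the job in; it is judged then, once.
The state is a dict: "time_s": time; "q": joint angles; "dq": joint speeds; "joint_efforts": joint torques, N m; "eef_pos": TCP position; "eef_rot": TCP orientation; "wrist_force": force on the tool from outside, world axes, zero at the start; "torque": the same for the moment, N m; "opening": opening from 0.0 (shut) to 1.0 (fully open); "grasp_force": force on a finger pad.
Only numpy, scipy, OpenCV 4.12 (cv2) and the standard library are available. Lean on these libraries where they do the work, as an engineer would, in place of code of your own. Each camera call takes 0.05 s, during which the arm holds its last target. There are 200 camera calls.

## Task

Slide the small metal mould along its lane, pushing its upright lug, until it is fully home against the back stop. Then press the sprung hold-down lever by its pad until the catch clicks and holds it down by itself, without forcing it on hard past the catch, and let go; leave the brush, spanner and tub where they are.

Things in the scene. Friction and masses are not known exactly. Their poses are not given: they have to be found in the camera images.
- station: Fixed vibrating table: white plate 400 x 420 mm, its top 60 mm above the bench. Origin at bench level, 20 mm behind the plate's middle; x runs (roughly world +y) along the mould's lane to the back stop. Lane: centre y = 100 mm, between two rails 96 mm apart and 16 mm high (x = -120 to 60 mm); stop face at x = 60 mm. The lever's hinge axis: x = 150, y = -75, z = 100 mm.
- mould_home (a point): Point on the plate where the mould's origin lies when the mould is fully home (station x = 0, y = 100, z = 60 mm); axes as the station's.
- mould: Loose two-gang metal mould, 0.7 to 1 kg; origin under the middle of its walled part (120 x 90 mm, 45 mm high, open on top), x towards the back stop. In front a tongue 50 mm wide, 10 mm thick, runs out to an upright push lug 44 mm wide, 10 mm thick, 45 mm high, its front face 155 mm in front (-x) of the origin. Starts 35 to 65 mm short of home, 3 mm clear of each rail.
- lever (a joint): Hold-down lever angle, rad: 0 = sprung fully up (bar rises 0.24 rad towards the pad), grows as pressed, 0.24 = level. The catch holds it somewhere from 0.13 to 0.23 (adjustable, setting unknown): at the pad, 10 N, up to 20 N on the bolt's ramp, 12 N past it, 8 mm lower the bolt snaps over, 4 mm lower a rubber-faced stop. Over 50 N damages it. Not caught, it springs back up.
- lever_pad (a point): Press point on the top face of the lever's steel pad (70 x 46 mm), 15 mm behind its front edge, on its centre line, 285 mm from the hinge; x runs along the bar to the hinge, z is the pad's normal.
- lamp_edge (a point): Middle of the lower front edge of the grey lamp arm over the pad, 250 mm above the bench. The arm runs 40 mm back (+x) from here and 94 mm to either side (y); its post stands at its end away from the mould. It hangs just behind the press point, so an upright gripper body strikes it: lean the tool 30 to 45 degrees (tips towards +x, wrist towards the station's front edge) about its y.
- brush: Bystander: brush, 200 mm, lying on the bench.
- spanner: Bystander: spanner, 170 mm, lying on the bench.
- tub: Bystander: white plastic tub, 84 mm across, 100 mm high, standing on the bench.
- lever_foot (a point): Underside of the lever's foot (12 x 40 mm), at the end of the cross bar that reaches from the lever over the mould's lane, 222 mm from the hinge line. It goes down between front wall and lug of a mould that is home, and strikes the walls of one that is not. The catch with its sprung bolt stands on the other side of the bar, 200 mm from the hinge.

How it is judged:
By the outcome, as a careful person would: the job done as asked, in the order asked, and still so for the second after the job is handed in, with the robot touching nothing.
It also fails if it takes over 54 s, if anything falls off the work surface, if the arm or the gripper's body presses on something with over 40 N, if the wrist force passes 120 N, or if a joint passes its speed limit or range.

## Working session

There is one attempt and no reset: what is moved stays moved. The work goes in short steps, Python scripts to look and compute and a tool call to move; the robot and the scene stay as the last step left them, time stands still between calls to the robot, and variables do not carry over. Pictures are saved under pics/ and viewed, at most 10 in all, crops included, and the job is handed in when it is done.

Besides the shell and the picture viewer there is one more tool, called in YAML: its name, and indented under it one key for each argument. carry_out: Moves the arm, as the interface text tells. Its arguments: {"type":"object","properties":{"plan":{"type":"array","items":{"type":"array","items":{"type":"array","items":{"type":"number"}}}}},"required":["plan"]}

```bash
mkdir -p pics; cat > h.py <<'E'
import numpy as np, cv2
from bench import get_obs, camera, hand_in
def save(c,n): cv2.imwrite(f'pics/{n}.png',c['pixels'][:,:,::-1])
def ray(c,u,v):
    K=np.array(c['camera_matrix']);x=(u-K[0,2])/K[0,0];y=(v-K[1,2])/K[1,1]
    p=np.array([x,y]);q=p.copy()
    for _ in range(30): q=p/(1+c['k1']*(q@q))
    T=np.array(c['cam_to_world']);return T[:3,3],T[:3,:3]@np.array([q[0],-q[1],-1.])
def onz(c,u,v,z):
    o,d=ray(c,u,v);return o+d*(z-o[2])/d[2]
def dep(c,u,v):
    o,d=ray(c,u,v);return o+d*float(np.median(c['z_map'][int(v)-1:int(v)+2,int(u)-1:int(u)+2]))
def cloud(c):
    K=np.array(c['camera_matrix']);h,w=c['z_map'].shape
    uu,vv=np.meshgrid(np.arange(w),np.arange(h))
    p=np.stack([(uu-K[0,2])/K[0,0],(vv-K[1,2])/K[1,1]],-1);q=p.copy()
    for _ in range(30): q=p/(1+c['k1']*(q**2).sum(-1,keepdims=True))
    z=c['z_map'];P=np.stack([q[...,0]*z,-q[...,1]*z,-z],-1)
    T=np.array(c['cam_to_world']);W=P@T[:3,:3].T+T[:3,3];W[z==0]=np.nan;return W
E
python3 - <<'E'
from h import *
for n in('top','side','wrist'):
    c=camera(n);save(c,n+'0');print(n,c['k1'],np.round(c['cam_to_world'],3).tolist())
    np.savez(f'{n}0.npz',**c)
o=get_obs();print({k:np.round(v,3).tolist() for k,v in o.items()})
E
```

```text
top -0.10322994072786296 [[-0.011, 0.983, -0.183, 0.289], [-1.0, -0.012, -0.005, 0.019], [-0.007, 0.183, 0.983, 1.702], [0.0, 0.0, 0.0, 1.0]]
side 0.025833237807483745 [[0.815, 0.459, -0.355, 0.136], [-0.58, 0.648, -0.493, -0.626], [0.004, 0.608, 0.794, 1.198], [0.0, 0.0, 0.0, 1.0]]
wrist 0.0008017306132709567 [[0.295, -0.921, -0.253, 0.106], [0.955, 0.284, 0.08, 0.568], [-0.002, -0.266, 0.964, 0.374], [0.0, 0.0, 0.0, 1.0]]
{'time_s': 0.15, 'q': [1.065, 0.181, 1.608, 0.0, 1.354, -0.206], 'dq': [0.0, -0.002, -0.002, -0.001, -0.001, -0.001], 'joint_efforts': [0.001, -44.526, -35.169, -0.0, 0.006, -0.0], 'eef_pos': [0.17, 0.549, 0.231], 'eef_rot': [-0.0, 0.149, 0.989, -0.001], 'wrist_force': [-0.058, -0.476, 0.229], 'torque': [0.017, 0.032, 0.021], 'grasp_force': 0.0, 'opening': 1.004}
```

View pics/top0.png

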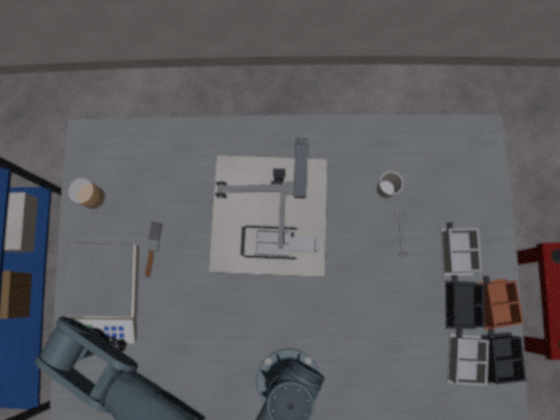

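View pics/side0.png

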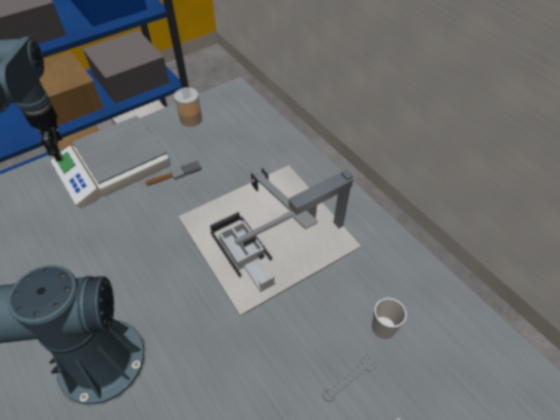

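Top view: plate spans about (211–327, 155–276), the station's +x points left, the lug is near (316,244), the hinge at (221,188) and the pad near (300,188) under the lamp arm. The side view agrees: brush at (175,173), spanner at (350,380) and tub at (388,318), all clear of the station.

```bash
cat >> h.py <<'E'
def station(c,W):
    m=(abs(W[...,2]-.06)<.008)&(c['pixels'].min(-1)>110)
    m=cv2.morphologyEx(m.astype(np.uint8),cv2.MORPH_OPEN,np.ones((3,3)))
    n,l,s,_=cv2.connectedComponentsWithStats(m);k=[i for i in range(1,n) if s[i,4]>150]
    P=W[np.isin(l,k)];P=P[(P[:,0]>.25)&(P[:,0]<.95)&(abs(P[:,1])<.5)]
    return cv2.minAreaRect((P[:,:2]*1000).astype(np.float32)),np.median(P[:,2]),len(P)
def to_st(W,o,a): # world -> station, o world xy of station origin, a yaw of station x
    ex=np.array([np.cos(a),np.sin(a)]);ey=np.array([-ex[1],ex[0]])
    d=W[...,:2]-o;return np.stack([d@ex,d@ey,W[...,2]],-1)
E
python3 - <<'E'
from h import *
for n in('top','side'):
    c=dict(np.load(n+'0.npz'));W=cloud(c);print(n,station(c,W),np.isfinite(W[...,2]).mean())
    if n=='top':
        for u,v in[(221,188),(300,188),(301,145),(316,244),(305,244),(283,245),(265,244),(390,183),(300,168),(240,215),(303,175),(283,215),(301,192)]:print(u,v,dep(c,u,v).round(3))
E
```

```text
top (((578.2822265625, 59.76568603515625), (401.0816650390625, 422.3305969238281), 87.16880798339844), np.float64(0.06024604687028767), 9024) 0.9958928571428571
221 188 [0.661 0.223 0.111]
300 188 [ 0.617 -0.042  0.286]
301 145 [ 0.755 -0.048  0.286]
316 244 [ 0.464 -0.1    0.105]
305 244 [ 0.468 -0.065  0.074]
283 245 [0.457 0.012 0.15 ]
265 244 [0.47  0.074 0.072]
390 183 [ 0.698 -0.388  0.005]
300 168 [ 0.68  -0.043  0.288]
240 215 [0.575 0.162 0.059]
303 175 [ 0.658 -0.052  0.286]
283 215 [0.556 0.01  0.159]
301 192 [ 0.604 -0.045  0.287]
side (((578.9431762695312, 59.57249450683594), (406.56500244140625, 422.3061218261719), 86.94754791259766), np.float64(0.059190482849905246), 10466) 0.9958801020408163
```

View pics/wrist0.png

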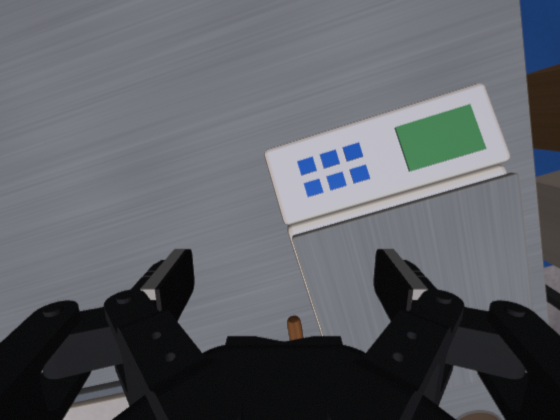

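The wrist view shows only the bystander scale and the fingers, nothing of the station yet. The plate fit agrees in both views (centre 578, 60 mm; yaw 87.1°).

```bash
python3 - <<'E'
from h import *
a=np.deg2rad(87.07);o=np.array([.5786,.0597])+.02*np.array([np.cos(a),np.sin(a)]);print(o)
for n in('top','side'):
    c=dict(np.load(n+'0.npz'));S=to_st(cloud(c),o,a)*1000
    def box(t,m):
        P=S[m];print(n,t,len(P),*[np.percentile(P,q,axis=0).round(0) for q in(2,50,98)] if len(P) else '')
    x,y,z=S[...,0],S[...,1],S[...,2]
    box('lug',(x<-150)&(x>-260)&(y>60)&(y<140)&(z>95)&(z<125))
    box('walls',(x<60)&(x>-150)&(y>50)&(y<150)&(z>95)&(z<110))
    box('lamp',(x<0)&(x>-200)&(y>-175)&(y<40)&(z>270)&(z<300))
    box('pad',(x<-80)&(x>-200)&(y>-100)&(y<-50)&(z>140)&(z<190))
    box('cross',(x<-30)&(x>-120)&(y>-40)&(y<130)&(z>130)&(z<180))
    box('hinge',(x<200)&(x>120)&(y>-110)&(y<-40)&(z>90)&(z<140))
    box('stop',(x<90)&(x>45)&(y>40)&(y<160)&(z>66)&(z<120))
E
```

```text
[0.57962232 0.07967385]
top lug 41 [-193.   85.   98.] [-189.  106.  105.] [-183.  126.  110.]
top walls 252 [-98.  60.  96.] [-33. 103. 104.] [ 21. 145. 110.]
top lamp 643 [-139. -171.  279.] [-120.  -95.  286.] [-101.  -19.  292.]
top pad 90 [-100.  -95.  158.] [-90. -71. 165.] [-80. -51. 174.]
top cross 276 [-77. -35. 136.] [-66.  51. 159.] [-58. 125. 167.]
top hinge 181 [121. -98.  98.] [145. -74. 112.] [166. -47. 123.]
top stop 163 [48. 47. 66.] [ 64. 102.  87.] [ 80. 155.  97.]
side lug 68 [-195.   83.   95.] [-191.  106.  103.] [-184.  126.  107.]
side walls 382 [-100.   60.   95.] [-48. 105. 103.] [ 21. 145. 108.]
side lamp 845 [-142. -172.  271.] [-126.  -94.  285.] [-102.  -20.  290.]
side pad 262 [-142.  -95.  159.] [-116.  -70.  169.] [-84. -51. 178.]
side cross 428 [-79. -35. 132.] [-72.  63. 156.] [-58. 126. 163.]
side hinge 180 [122. -99.  94.] [143. -71. 112.] [167. -47. 121.]
side stop 259 [47. 49. 67.] [ 60. 101.  84.] [ 71. 153.  93.]
```

carry_out:
  plan:
    - [[0.015,-0.037,0,0,0,0,0],[0.03,-0.074,0,0,0,0,0],[0.045,-0.111,0,0,0,0,0],[0.06,-0.148,0,0,0,0,0],[0.075,-0.185,0,0,0,0,0]]

```text
time_s: 0.57
eef_pos: [0.2447, 0.3627, 0.2309]
eef_rot: [-0.0, 0.149, 0.989, -0.0]
wrist_force: [1.0, -0.7, 0.2]
opening: 0.3
grasp_force: 0.0
```

carry_out:
  plan:
    - [[0.016,-0.037,0,0,0,-0.12,0],[0.032,-0.074,0,0,0,-0.24,0],[0.048,-0.111,0,0,0,-0.36,0],[0.064,-0.148,0,0,0,-0.48,0],[0.08,-0.185,0,0,0,-0.6,0]]

```text
time_s: 0.98
eef_pos: [0.3249, 0.1777, 0.2313]
eef_rot: [0.0, 0.437, 0.899, 0.0]
wrist_force: [1.3, -0.4, -0.5]
opening: 0.0
grasp_force: 0.0
```

carry_out:
  plan:
    - [[0.016,-0.037,0,0,0,-0.12,0],[0.032,-0.074,0,0,0,-0.24,0],[0.048,-0.111,0,0,0,-0.36,0],[0.064,-0.148,0,0,0,-0.48,0],[0.08,-0.185,0,0,0,-0.6,0]]

```text
time_s: 1.4
eef_pos: [0.405, -0.0077, 0.2314]
eef_rot: [0.0, 0.684, 0.73, 0.0]
wrist_force: [1.2, 0.8, -0.1]
opening: -0.002
grasp_force: 0.0
```

carry_out:
  plan:
    - [[0.015,-0.037,0,0,0,-0.06,0],[0.03,-0.074,0,0,0,-0.123,0],[0.045,-0.111,0,0,0,-0.123,0],[0.06,-0.147,0,0,0,-0.123,0],[0.06,-0.147,0,0,0,-0.123,0]]

```text
time_s: 1.82
eef_pos: [0.4664, -0.1587, 0.231]
eef_rot: [0.001, 0.727, 0.687, -0.001]
wrist_force: [-1.0, 0.3, 1.2]
opening: 0.0
grasp_force: 0.0
```

```bash
python3 - <<'E'
from h import *
c=camera('wrist');save(c,'wrist1');np.savez('wrist1.npz',**c)
o=get_obs();print({k:np.round(v,3).tolist() for k,v in o.items()})
a=np.deg2rad(87.07);o=np.array([.5796,.0797])
S=to_st(cloud(c),o,a)*1000;x,y,z=S[...,0],S[...,1],S[...,2]
def box(t,m):
    P=S[m];print(t,len(P),*[np.percentile(P,q,axis=0).round(0) for q in(1,50,99)] if len(P) else '')
box('lug',(x<-150)&(x>-220)&(y>60)&(y<140)&(z>90)&(z<125))
box('walls',(x<60)&(x>-150)&(y>50)&(y<150)&(z>95)&(z<110))
box('cross',(x<-30)&(x>-120)&(y>-40)&(y<130)&(z>130)&(z<180))
box('rails',(x<30)&(x>-150)&(y>40)&(y<160)&(z>70)&(z<80))
box('pad',(x<-60)&(x>-200)&(y>-110)&(y<-40)&(z>140)&(z<190))
box('stop',(x<90)&(x>45)&(y>40)&(y<160)&(z>66)&(z<120))
E
```

```text
{'time_s': 1.867, 'q': [-0.565, -0.01, 1.814, -0.0, 1.339, -0.509], 'dq': [0.052, -0.05, 0.061, 0.018, 0.028, 0.024], 'joint_efforts': [-1.622, -33.487, -36.401, -0.252, -0.376, -0.277], 'eef_pos': [0.465, -0.156, 0.231], 'eef_rot': [-0.0, 0.727, 0.687, -0.0], 'wrist_force': [0.498, 0.5, -0.411], 'torque': [0.002, 0.025, 0.005], 'grasp_force': 0.0, 'opening': 0.003}
lug 600 [-192.   82.  102.] [-187.  104.  106.] [-183.  125.  107.]
walls 1654 [-108.   60.   95.] [-96. 100. 105.] [-88. 145. 107.]
cross 0
rails 4312 [-149.   45.   70.] [-112.  103.   71.] [-77. 155.  79.]
pad 1802 [-141.  -65.  162.] [-126.  -55.  173.] [-110.  -51.  178.]
stop 0
```

View pics/wrist1.png

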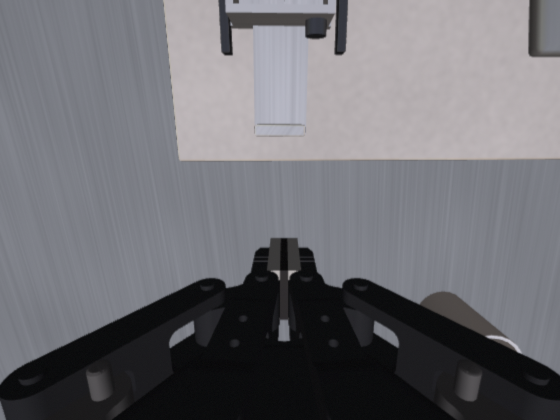

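Wrist view: lug at (255–305, 123–137), rails at x≈226 and 341, fingers lined up with the lug to about 1 mm. Lug front is at station x ≈ -192, so about 37 mm to go.

carry_out:
  plan:
    - [[0,0,-0.04,0,0,0,0],[0,0,-0.08,0,0,0,0],[0,0,-0.12,0,0,0,0],[0,0,-0.149,0,0,0,0],[0,0,-0.149,0,0,0,0]]

```text
time_s: 2.28
eef_pos: [0.4598, -0.1488, 0.0763]
eef_rot: [-0.006, 0.725, 0.689, -0.001]
wrist_force: [-1.7, 0.7, -0.2]
opening: -0.002
grasp_force: 0.0
```

carry_out:
  plan:
    - [[0,0.008,0,0,0,0,0],[0.001,0.016,0,0,0,0,0],[0.001,0.024,0,0,0,0,0],[0.001,0.03,0,0,0,0,0],[0.002,0.034,0,0,0,0,0]]

```text
time_s: 2.7
eef_pos: [0.4678, -0.1178, 0.084]
eef_rot: [0.001, 0.725, 0.689, 0.001]
wrist_force: [-0.2, 0.4, -0.4]
opening: 0.003
grasp_force: 0.0
```

carry_out:
  plan:
    - [[0,0.003,0,0,0,0,0],[0,0.006,0,0,0,0,0],[0.0005,0.009,0,0,0,0,0],[0.0005,0.012,0,0,0,0,0],[0.001,0.015,0,0,0,0,0]]

```text
time_s: 3.12
eef_pos: [0.4693, -0.1056, 0.0839]
eef_rot: [0.003, 0.725, 0.689, -0.0]
wrist_force: [-0.3, -7.0, 2.8]
opening: 0.002
grasp_force: 3.7
```

carry_out:
  plan:
    - [[0,0.003,0,0,0,0,0],[0,0.006,0,0,0,0,0],[0,0.009,0,0,0,0,0],[0,0.012,0,0,0,0,0],[0,0.015,0,0,0,0,0]]

```text
time_s: 3.53
eef_pos: [0.4694, -0.0906, 0.0839]
eef_rot: [0.003, 0.725, 0.689, -0.0]
wrist_force: [-0.9, -8.3, 2.5]
opening: 0.001
grasp_force: 3.7
```

carry_out:
  plan:
    - [[0,0.001,0,0,0,0,0],[0,0.002,0,0,0,0,0],[0,0.003,0,0,0,0,0],[0,0.004,0,0,0,0,0],[0,0.005,0,0,0,0,0]]

```text
time_s: 3.95
eef_pos: [0.4695, -0.0857, 0.0839]
eef_rot: [0.003, 0.725, 0.689, -0.0]
wrist_force: [-0.7, -7.1, 3.0]
opening: -0.001
grasp_force: 3.7
```

carry_out:
  plan:
    - [[0,0.001,0,0,0,0,0],[0,0.002,0,0,0,0,0],[0,0.003,0,0,0,0,0],[0,0.0035,0,0,0,0,0],[0,0.004,0,0,0,0,0]]

```text
time_s: 4.37
eef_pos: [0.4695, -0.0817, 0.0839]
eef_rot: [0.003, 0.725, 0.689, -0.0]
wrist_force: [0.3, -7.3, 2.3]
opening: 0.003
grasp_force: 3.8
```

carry_out:
  plan:
    - [[0,0.0005,0,0,0,0,0],[0,0.001,0,0,0,0,0],[0,0.0015,0,0,0,0,0],[0,0.002,0,0,0,0,0],[0,0.0025,0,0,0,0,0]]

```text
time_s: 4.78
eef_pos: [0.4696, -0.0799, 0.084]
eef_rot: [0.003, 0.725, 0.689, -0.0]
wrist_force: [-0.1, -12.8, -0.1]
opening: -0.002
grasp_force: 6.3
```

carry_out:
  plan:
    - [[0,0.0005,0,0,0,0,0],[0,0.001,0,0,0,0,0],[0,0.0015,0,0,0,0,0],[0,0.002,0,0,0,0,0],[0,0.002,0,0,0,0,0]]

```text
time_s: 5.2
eef_pos: [0.4706, -0.0797, 0.0844]
eef_rot: [0.005, 0.725, 0.689, -0.001]
wrist_force: [1.8, -17.6, -1.6]
opening: -0.003
grasp_force: 8.7
```

carry_out:
  plan:
    - [[0,-0.01,0,0,0,0,0],[0,-0.03,0,0,0,0,0],[0,-0.06,0,0,0,0,0],[0,-0.09,0.02,0,0,0,0],[0,-0.1,0.06,0,0,0,0]]

```text
time_s: 5.62
eef_pos: [0.465, -0.1764, 0.1393]
eef_rot: [-0.004, 0.726, 0.688, -0.001]
wrist_force: [0.7, -1.0, 0.7]
opening: 0.003
grasp_force: 0.0
```

carry_out:
  plan:
    - [[0.01,-0.02,0.03,0,0,0,0],[0.03,-0.03,0.06,0,0,0,0],[0.06,-0.04,0.08,0,0,0,0],[0.09,-0.045,0.08,0,0,0,0],[0.1,-0.045,0.08,0,0,0,0]]

```text
time_s: 6.03
eef_pos: [0.5716, -0.2219, 0.225]
eef_rot: [0.003, 0.725, 0.688, 0.001]
wrist_force: [-0.6, 0.2, -0.7]
opening: -0.001
grasp_force: 0.0
```

```bash
python3 - <<'E'
from h import *
c=camera('wrist');save(c,'wrist2');np.savez('wrist2.npz',**c)
ob=get_obs();print({k:np.round(v,3).tolist() for k,v in ob.items()})
a=np.deg2rad(87.07);o=np.array([.5796,.0797])
print('tcp',to_st(ob['eef_pos'],o,a))
S=to_st(cloud(c),o,a)*1000;x,y,z=S[...,0],S[...,1],S[...,2]
def box(t,m):
    P=S[m];print(t,len(P),*[np.percentile(P,q,axis=0).round(0) for q in(1,50,99)] if len(P) else '')
box('lug',(x<-130)&(x>-220)&(y>60)&(y<140)&(z>90)&(z<125))
box('walls',(x<60)&(x>-130)&(y>50)&(y<150)&(z>95)&(z<110))
box('pad',(x<-60)&(x>-200)&(y>-110)&(y<-40)&(z>140)&(z<200))
box('lamp',(x<0)&(x>-200)&(y>-175)&(y<40)&(z>225)&(z<300))
box('cross',(x<-30)&(x>-120)&(y>-40)&(y<130)&(z>130)&(z<180))
E
```

```text
{'time_s': 6.083, 'q': [-0.563, 0.267, 1.521, 0.001, 1.351, -0.512], 'dq': [-0.008, -0.034, 0.109, -0.01, 0.01, -0.028], 'joint_efforts': [-0.231, -50.135, -35.019, -0.243, 0.389, 0.024], 'eef_pos': [0.571, -0.221, 0.223], 'eef_rot': [0.001, 0.725, 0.689, 0.001], 'wrist_force': [-0.541, 0.746, -0.127], 'torque': [-0.016, -0.025, -0.018], 'grasp_force': 0.0, 'opening': -0.001}
tcp [-0.3004092  -0.00658597  0.22317205]
lug 1006 [-155.   81.   90.] [-153.  101.  105.] [-148.  123.  107.]
walls 0
pad 0
lamp 0
cross 0
```

View pics/wrist2.png

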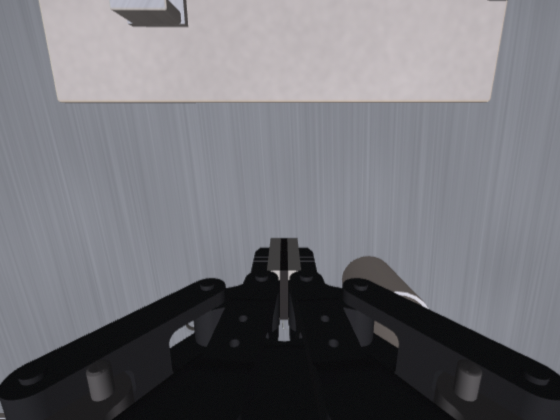

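Wrist view after retreat: lug front at top left (115–185, 8) lies at station x = -155 mm, so the mould is home. Plate front edge at row 101, tub at (380,285) untouched. Now I lean the tool in front of the pad.

carry_out:
  plan:
    - [[0.015,0,0.004,0.115,-0.006,0,0],[0.03,0,0.008,0.23,-0.012,0,0],[0.045,0,0.012,0.345,-0.018,0,0],[0.06,0,0.016,0.46,-0.024,0,0],[0.068,0,0.02,0.575,-0.029,0,0]]

```text
time_s: 6.5
eef_pos: [0.6362, -0.2197, 0.243]
eef_rot: [-0.197, 0.694, 0.66, 0.208]
wrist_force: [0.9, -0.8, -0.5]
opening: 0.0
grasp_force: 0.0
```

carry_out:
  plan:
    - [[0,0,0,0.1,-0.005,0,0],[0,0,0,0.21,-0.011,0,0],[0,0,0,0.21,-0.011,0,0],[0,0,0,0.21,-0.011,0,0],[0,0,0,0.21,-0.011,0,0]]

```text
time_s: 6.92
eef_pos: [0.6356, -0.2195, 0.2423]
eef_rot: [-0.264, 0.67, 0.636, 0.277]
wrist_force: [-0.0, 0.3, 0.1]
opening: -0.001
grasp_force: 0.0
```

```bash
python3 - <<'E'
from h import *
c0=dict(np.load('wrist2.npz'))
for p in((60,101),(490,101)): print('edge',onz(c0,*p,.06).round(4))
c=camera('wrist');save(c,'wrist3');np.savez('wrist3.npz',**c)
ob=get_obs();print({k:np.round(v,3).tolist() for k,v in ob.items()})
a=np.deg2rad(87.07);o=np.array([.5796,.0797])
print('tcp',to_st(ob['eef_pos'],o,a))
S=to_st(cloud(c),o,a)*1000;x,y,z=S[...,0],S[...,1],S[...,2]
def box(t,m):
    P=S[m];print(t,len(P),*[np.percentile(P,q,axis=0).round(0) for q in(1,50,99)] if len(P) else '')
box('pad',(x<-60)&(x>-160)&(y>-110)&(y<-40)&(z>150)&(z<200))
box('lamp',(x<0)&(x>-160)&(y>-175)&(y<40)&(z>225)&(z<300))
box('lampfront',(x<-120)&(x>-160)&(y>-175)&(y<40)&(z>225)&(z<300))
E
```

```text
edge [ 0.3623 -0.1281  0.06  ]
edge [ 0.7775 -0.1497  0.06  ]
{'time_s': 6.967, 'q': [-0.772, 0.666, 1.11, 0.591, 1.888, -0.687], 'dq': [0.009, -0.017, -0.012, 0.005, 0.006, -0.002], 'joint_efforts': [-1.056, -63.098, -32.314, 2.36, 2.079, 0.0], 'eef_pos': [0.636, -0.219, 0.243], 'eef_rot': [-0.263, 0.67, 0.637, 0.277], 'wrist_force': [-0.062, -0.44, 0.558], 'torque': [-0.315, 0.024, 0.024], 'grasp_force': 0.0, 'opening': 0.003}
tcp [-0.29562916 -0.0715702   0.2433229 ]
pad 2237 [-142.  -97.  153.] [-112.  -73.  170.] [-61. -42. 177.]
lamp 11076 [-141. -173.  248.] [-140.  -98.  270.] [-135.  -22.  285.]
lampfront 11076 [-141. -173.  248.] [-140.  -98.  270.] [-135.  -22.  285.]
```

View pics/wrist3.png

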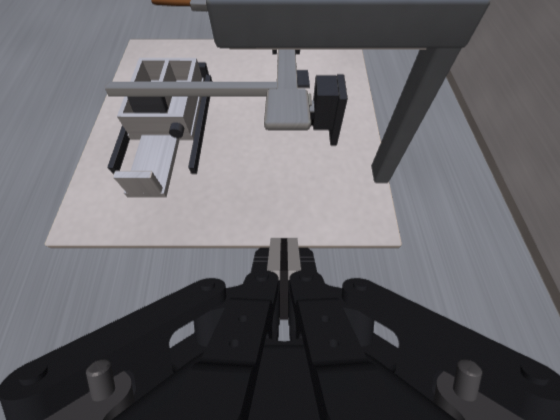

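The leaned wrist view shows the pad at (265–310, 90–130), straight ahead of the fingers (x≈285), with the lamp arm at rows 0–45. In station coordinates the lamp front is at x≈-141, z≈250 and the pad front edge at x≈-142, z≈177. I'll lean slightly more for clearance and go in low.

carry_out:
  plan:
    - [[0.001,0.01,-0.015,0.04,-0.002,0,0],[0.003,0.03,-0.03,0.08,-0.004,0,0],[0.005,0.055,-0.043,0.08,-0.004,0,0],[0.007,0.08,-0.043,0.08,-0.004,0,0],[0.008,0.1,-0.043,0.08,-0.004,0,0]]

```text
time_s: 7.38
eef_pos: [0.6436, -0.117, 0.1997]
eef_rot: [-0.289, 0.658, 0.626, 0.303]
wrist_force: [1.1, -0.7, 0.3]
opening: -0.001
grasp_force: 0.0
```

carry_out:
  plan:
    - [[0.001,0.015,0,0,0,0,0],[0.001,0.03,0,0,0,0,0],[0.002,0.045,0,0,0,0,0],[0.002,0.055,0,0,0,0,0],[0.002,0.055,0,0,0,0,0]]

```text
time_s: 7.8
eef_pos: [0.6457, -0.0629, 0.1999]
eef_rot: [-0.289, 0.658, 0.626, 0.304]
wrist_force: [-0.1, -0.0, -0.7]
opening: -0.001
grasp_force: 0.0
```

```bash
python3 - <<'E'
from h import *
ob=get_obs();print({k:np.round(v,3).tolist() for k,v in ob.items()})
print('tcp',to_st(ob['eef_pos'],np.array([.5796,.0797]),np.deg2rad(87.07)).round(4))
c=camera('wrist');cv2.imwrite('pics/w4.png',c['pixels'][:,:,::-1])
E
```

```text
{'time_s': 7.8, 'q': [-0.617, 0.598, 1.35, 0.706, 1.714, -0.657], 'dq': [-0.036, 0.022, -0.026, -0.018, 0.014, -0.01], 'joint_efforts': [0.238, -60.405, -30.469, 2.931, 2.081, 0.084], 'eef_pos': [0.646, -0.063, 0.2], 'eef_rot': [-0.289, 0.658, 0.626, 0.304], 'wrist_force': [-0.053, -0.019, -0.714], 'torque': [-0.415, 0.028, 0.003], 'grasp_force': 0.0, 'opening': -0.001}
tcp [-0.139  -0.0733  0.1999]
```

View pics/w4.png

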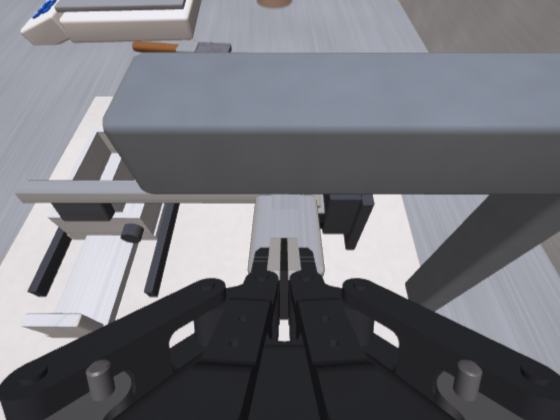

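Fingers (285,255) are centred over the pad (252–320), and the lamp front is clear of the body. Now forward 12 mm and press down in stages.

carry_out:
  plan:
    - [[0,0.004,0,0,0,0,0],[0.001,0.008,0,0,0,0,0],[0.001,0.012,0,0,0,0,0],[0.001,0.012,-0.003,0,0,0,0],[0.001,0.012,-0.006,0,0,0,0]]

```text
time_s: 8.27
eef_pos: [0.6469, -0.0533, 0.193]
eef_rot: [-0.289, 0.658, 0.625, 0.304]
wrist_force: [0.4, -0.1, -0.8]
opening: 0.003
grasp_force: 0.0
```

carry_out:
  plan:
    - [[0,0,-0.002,0,0,0,0],[0,0,-0.004,0,0,0,0],[0,0,-0.006,0,0,0,0],[0,0,-0.008,0,0,0,0],[0,0,-0.01,0,0,0,0]]

```text
time_s: 8.68
eef_pos: [0.6469, -0.0532, 0.1833]
eef_rot: [-0.289, 0.658, 0.625, 0.304]
wrist_force: [-0.2, -2.6, 7.1]
opening: -0.002
grasp_force: 3.5
```

carry_out:
  plan:
    - [[0,0,-0.002,0,0,0,0],[0,0,-0.004,0,0,0,0],[0,0,-0.006,0,0,0,0],[0,0,-0.008,0,0,0,0],[0,0,-0.01,0,0,0,0]]

```text
time_s: 9.1
eef_pos: [0.6474, -0.0541, 0.1751]
eef_rot: [-0.288, 0.658, 0.625, 0.305]
wrist_force: [-2.2, -3.7, 9.3]
opening: 0.001
grasp_force: 3.7
```

carry_out:
  plan:
    - [[0,0,-0.002,0,0,0,0],[0,0,-0.004,0,0,0,0],[0,0,-0.006,0,0,0,0],[0,0,-0.008,0,0,0,0],[0,0,-0.01,0,0,0,0]]

```text
time_s: 9.52
eef_pos: [0.6478, -0.0544, 0.1654]
eef_rot: [-0.288, 0.658, 0.625, 0.305]
wrist_force: [-1.4, -5.1, 8.2]
opening: -0.002
grasp_force: 3.9
```

carry_out:
  plan:
    - [[0,0,-0.001,0,0,0,0],[0,0,-0.002,0,0,0,0],[0,0,-0.003,0,0,0,0],[0,0,-0.004,0,0,0,0],[0,0,-0.005,0,0,0,0]]

```text
time_s: 9.93
eef_pos: [0.6479, -0.0546, 0.1605]
eef_rot: [-0.288, 0.658, 0.625, 0.305]
wrist_force: [-0.2, -4.3, 8.8]
opening: 0.001
grasp_force: 4.1
```

carry_out:
  plan:
    - [[0,0,-0.001,0,0,0,0],[0,0,-0.002,0,0,0,0],[0,0,-0.003,0,0,0,0],[0,0,-0.004,0,0,0,0],[0,0,-0.004,0,0,0,0]]

```text
time_s: 10.35
eef_pos: [0.648, -0.0547, 0.1564]
eef_rot: [-0.288, 0.658, 0.625, 0.305]
wrist_force: [-0.9, -4.9, 9.0]
opening: 0.003
grasp_force: 4.2
```

carry_out:
  plan:
    - [[0,0,-0.001,0,0,0,0],[0,0,-0.002,0,0,0,0],[0,0,-0.003,0,0,0,0],[0,0,-0.004,0,0,0,0],[0,0,-0.004,0,0,0,0]]

```text
time_s: 10.77
eef_pos: [0.6481, -0.0547, 0.1525]
eef_rot: [-0.287, 0.658, 0.625, 0.305]
wrist_force: [-1.1, -5.0, 9.3]
opening: 0.001
grasp_force: 4.3
```

carry_out:
  plan:
    - [[0,0,-0.001,0,0,0,0],[0,0,-0.002,0,0,0,0],[0,0,-0.003,0,0,0,0],[0,0,-0.004,0,0,0,0],[0,0,-0.004,0,0,0,0]]

```text
time_s: 11.18
eef_pos: [0.6481, -0.0549, 0.1485]
eef_rot: [-0.287, 0.658, 0.625, 0.305]
wrist_force: [-1.0, -6.6, 9.4]
opening: 0.002
grasp_force: 4.4
```

carry_out:
  plan:
    - [[0,0,-0.001,0,0,0,0],[0,0,-0.002,0,0,0,0],[0,0,-0.003,0,0,0,0],[0,0,-0.004,0,0,0,0],[0,0,-0.004,0,0,0,0]]

```text
time_s: 11.6
eef_pos: [0.6482, -0.0551, 0.1453]
eef_rot: [-0.287, 0.658, 0.625, 0.305]
wrist_force: [-3.3, -7.2, 12.7]
opening: -0.002
grasp_force: 5.9
```

carry_out:
  plan:
    - [[0,0,-0.001,0,0,0,0],[0,0,-0.002,0,0,0,0],[0,0,-0.003,0,0,0,0],[0,0,-0.003,0,0,0,0],[0,0,-0.003,0,0,0,0]]

```text
time_s: 12.02
eef_pos: [0.6482, -0.0554, 0.1433]
eef_rot: [-0.287, 0.658, 0.626, 0.306]
wrist_force: [-4.6, -8.1, 16.3]
opening: -0.002
grasp_force: 7.8
```

carry_out:
  plan:
    - [[0,0,-0.001,0,0,0,0],[0,0,-0.002,0,0,0,0],[0,0,-0.003,0,0,0,0],[0,0,-0.003,0,0,0,0],[0,0,-0.003,0,0,0,0]]

```text
time_s: 12.43
eef_pos: [0.6482, -0.0557, 0.1407]
eef_rot: [-0.287, 0.658, 0.626, 0.306]
wrist_force: [-5.7, -9.1, 18.6]
opening: 0.002
grasp_force: 8.9
```

carry_out:
  plan:
    - [[0,0,-0.001,0,0,0,0],[0,0,-0.002,0,0,0,0],[0,0,-0.002,0,0,0,0],[0,0,-0.002,0,0,0,0],[0,0,-0.002,0,0,0,0]]

```text
time_s: 12.85
eef_pos: [0.6482, -0.0559, 0.1389]
eef_rot: [-0.287, 0.658, 0.626, 0.306]
wrist_force: [-5.8, -11.5, 19.8]
opening: -0.001
grasp_force: 9.4
```

carry_out:
  plan:
    - [[0,0,-0.001,0,0,0,0],[0,0,-0.002,0,0,0,0],[0,0,-0.002,0,0,0,0],[0,0,-0.002,0,0,0,0],[0,0,-0.002,0,0,0,0]]

```text
time_s: 13.27
eef_pos: [0.6482, -0.0561, 0.1371]
eef_rot: [-0.287, 0.658, 0.626, 0.306]
wrist_force: [-6.7, -10.6, 20.5]
opening: 0.005
grasp_force: 9.9
```

carry_out:
  plan:
    - [[0,0,-0.001,0,0,0,0],[0,0,-0.002,0,0,0,0],[0,0,-0.002,0,0,0,0],[0,0,-0.002,0,0,0,0],[0,0,-0.002,0,0,0,0]]

```text
time_s: 13.68
eef_pos: [0.6483, -0.0562, 0.1354]
eef_rot: [-0.287, 0.658, 0.626, 0.306]
wrist_force: [-8.4, -12.0, 21.8]
opening: 0.002
grasp_force: 10.6
```

carry_out:
  plan:
    - [[0,0,-0.001,0,0,0,0],[0,0,-0.002,0,0,0,0],[0,0,-0.002,0,0,0,0],[0,0,-0.002,0,0,0,0],[0,0,-0.002,0,0,0,0]]

```text
time_s: 14.1
eef_pos: [0.6483, -0.0564, 0.1338]
eef_rot: [-0.287, 0.658, 0.626, 0.306]
wrist_force: [-7.9, -12.3, 23.8]
opening: -0.0
grasp_force: 11.5
```

Force is passing 20 N, so I'll look before going further.

```bash
python3 - <<'E'
from h import *
c=camera('wrist');save(c,'w5')
s=camera('side');t=camera('top')
A=cv2.resize(s['pixels'][150:310,170:370],None,fx=3,fy=3,interpolation=cv2.INTER_CUBIC)
cv2.imwrite('pics/s5.png',A[:,:,::-1])
a=np.deg2rad(87.07);o=np.array([.5796,.0797])
for n,k in(('s0',dict(np.load('side0.npz'))),('s',s),('t0',dict(np.load('top0.npz'))),('t',t)):
    S=to_st(cloud(k),o,a)*1000;x,y,z=S[...,0],S[...,1],S[...,2]
    for nm,m in(('cross',(x<-50)&(x>-90)&(y>-30)&(y<125)&(z>112)&(z<190)),('bar',(x<60)&(x>20)&(y>-85)&(y<-62)&(z>100)&(z<190))):
        P=S[m];print(n,nm,len(P),np.median(P,0).round(1) if len(P) else '')
E
```

```text
s0 cross 406 [-72.   65.6 156.2]
s0 bar 65 [ 38.9 -70.7 131.5]
s cross 149 [-75.6  89.3 121. ]
s bar 0 
t0 cross 259 [-66.4  51.8 159.1]
t0 bar 81 [ 41.7 -73.2 132.4]
t cross 169 [-71.9  32.2 122.4]
t bar 74 [ 40.  -74.2 114.2]
```

View pics/w5.png

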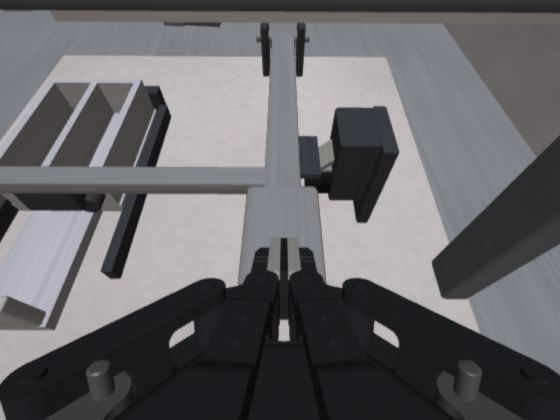

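View pics/s5.png

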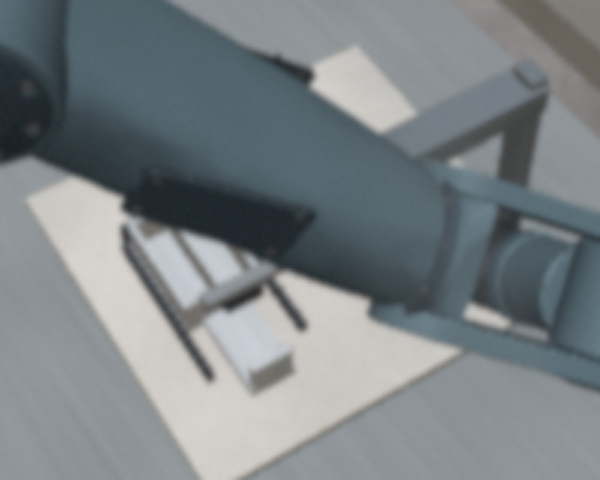

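The wrist view shows the lever's nose (310,155) riding on the bolt's wedge (325,155), not yet past it. The lever is at about 0.168 rad. The side crop shows the foot at (240,300), between the front wall and the lug. I'll carry on in small steps, easing the sideways rub.

carry_out:
  plan:
    - [[0,-0.001,-0.001,0,0,0,0],[0,-0.002,-0.002,0,0,0,0],[0,-0.002,-0.002,0,0,0,0],[0,-0.002,-0.002,0,0,0,0],[0,-0.002,-0.002,0,0,0,0]]

```text
time_s: 14.67
eef_pos: [0.6482, -0.0567, 0.1326]
eef_rot: [-0.288, 0.657, 0.626, 0.307]
wrist_force: [-8.6, -7.6, 26.2]
opening: -0.0
grasp_force: 13.2
```

carry_out:
  plan:
    - [[0.0,0,-0.001,0,0,0,0],[-0.001,0,-0.002,0,0,0,0],[-0.002,0,-0.002,0,0,0,0],[-0.002,0,-0.002,0,0,0,0],[-0.002,0,-0.002,0,0,0,0]]

```text
time_s: 15.08
eef_pos: [0.648, -0.0567, 0.1323]
eef_rot: [-0.287, 0.656, 0.626, 0.308]
wrist_force: [-3.5, -6.4, 30.1]
opening: 0.002
grasp_force: 15.0
```

```bash
python3 - <<'E'
from h import *
t=camera('top')
a=np.deg2rad(87.07);o=np.array([.5796,.0797])
S=to_st(cloud(t),o,a)*1000;x,y,z=S[...,0],S[...,1],S[...,2]
for nm,m in(('cross',(x<-50)&(x>-90)&(y>-30)&(y<125)&(z>108)&(z<190)),('bar',(x<60)&(x>20)&(y>-85)&(y<-62)&(z>100)&(z<190))):
    P=S[m];print(nm,len(P),np.median(P,0).round(1) if len(P) else '')
w=camera('wrist');W=to_st(cloud(w),o,a)*1000;x,y,z=W[...,0],W[...,1],W[...,2]
for nm,m in(('cross',(x<-50)&(x>-90)&(y>-30)&(y<130)&(z>108)&(z<190)),('walls',(x<60)&(x>-64)&(y>50)&(y<150)&(z>98)&(z<110)),('lug',(x<-130)&(x>-180)&(y>70)&(y<130)&(z>95)&(z<110)),('pad',(x<-72)&(x>-120)&(y>-100)&(y<-50)&(z>105)&(z<150))):
    P=W[m];print(nm,len(P),[np.percentile(P,q,axis=0).round(1) for q in(2,50,98)] if len(P) else '')
E
```

```text
cross 172 [-72.1  32.8 121.6]
bar 74 [ 40.  -73.8 113.9]
cross 5843 [array([-79.7, -27.2, 111.3]), array([-76.3,  40.8, 121.2]), array([-64.2, 107.7, 122.7])]
walls 4551 [array([-46.2,  59. ,  98.3]), array([  6.2, 100.1, 104.3]), array([ 58.3, 144.1, 106. ])]
lug 290 [array([-154.9,   80. ,   95.1]), array([-149.8,   81.2,   99.9]), array([-145.4,   83.9,  105.3])]
pad 4501 [array([-119.1,  -96.2,  120.6]), array([-99.4, -73.5, 123.6]), array([-73.4, -52.4, 125.7])]
```

```bash
python3 - <<'E'
from h import *
a=np.deg2rad(87.07);o=np.array([.5796,.0797])
for n,pts in(('wrist1',[(316,20),(316,28),(316,34),(270,17),(270,24)]),('wrist3',[(170,130),(176,127),(180,132),(176,134),(145,105),(165,118),(145,118),(190,115)])):
    c=dict(np.load(n+'.npz'));S=to_st(cloud(c),o,a)*1000
    for u,v in pts:print(n,u,v,S[v,u].round(0),c['pixels'][v,u])
w=camera('wrist');np.savez('w6.npz',**w);S=to_st(cloud(w),o,a)*1000;x,y,z=S[...,0],S[...,1],S[...,2]
dark=(w['pixels'].max(-1)<60)
m=dark&(x<-55)&(x>-145)&(y>40)&(y<160)&(z>65)
n,l,s,_=cv2.connectedComponentsWithStats(m.astype(np.uint8))
for i in range(1,n):
    if s[i,4]>15: P=S[l==i];print(s[i],P.min(0).round(0),np.median(P,0).round(0),P.max(0).round(0))
print(w['pixels'][185:215:3,20:160:10].mean(-1).round(0))
print(z[185:215:3,20:160:10].round(0)); print(x[185:215:3,20:160:10].round(0))
E
```

```text
wrist1 316 20 [-99.  73.  94.] [55 56 65]
wrist1 316 28 [-106.   73.   96.] [55 56 66]
wrist1 316 34 [-110.   73.   94.] [25 25 28]
wrist1 270 17 [-98. 111.  97.] [73 69 68]
wrist1 270 24 [-97. 111.  76.] [77 74 74]
wrist3 170 130 [-72.  78.  92.] [37 36 39]
wrist3 176 127 [-68.  70.  95.] [55 58 65]
wrist3 180 132 [-73.  65.  90.] [32 31 33]
wrist3 176 134 [-72.  72.  86.] [31 30 31]
wrist3 145 105 [-75.  92. 138.] [41 40 43]
wrist3 165 118 [-61.  83. 103.] [98 94 93]
wrist3 145 118 [-61. 109. 103.] [98 94 93]
wrist3 190 115 [-35.  60.  83.] [71 67 67]
[  12  192   93   19 1342] [-80.  45.  78.] [-78.  80.  98.] [-60. 109. 113.]
[101 195  41  82 729] [-120.   43.   65.] [-94.  44.  71.] [-55.  50.  78.]
[  0 197  14  31 227] [-80. 146.  65.] [-66. 148.  70.] [-58. 150.  77.]
[[ 81.  82.  83.  83.  82.  84.  83.  83.  84.  84.  85.  85.  86.  86.]
 [ 79.  80.  80.  80.  80.  81.  81.  81.  80.  82.  82.  81.  82.  81.]
 [ 66.  66.  67.  68.  69.  70.  70.  72.  71.  72.  74.  73.  73.  76.]
 [ 36.  35.  35.  36.  35.  28.  22.  58.  30.  91.  87.  60.  22. 181.]
 [ 36.  35.  37.  37.
[... 1179 characters left out ...]
. -79. -79. -79. -78. -79. -79. -79. -79.]
 [-79. -79. -79. -79. -79. -79. -79. -79. -79. -79. -79. -80. -78. -79.]
 [-79. -80. -80. -79. -79. -79. -79. -79. -79. -79. -79. -79. -80. -79.]
 [-78. -78. -78. -78. -78. -77. -72. -68. -64. -60. -51. -55. -51. -43.]
 [-79. -78. -78. -78. -77. -78. -73. -70. -65. -60. -53. -58. -52. -46.]
 [-78. -78. -78. -78. -78. -79. -75. -72. -68. -60. -57. -61. -54. -50.]
 [-60. -79. -78. -77. -79. -79. -77. -72. -69. -60. -59. -64. -57. -53.]
 [-60. -79. -79. -79. -78. -78. -78. -72. -60. -60. -60. -67. -59. -56.]
 [-60. -79. -79. -79. -79. -79. -79. -72. -60. -60. -60. -70. -60. -59.]
 [-63. -69. -69. -68. -69. -69. -69. -68. -63. -62. -72. -71. -62. -62.]]
```

```bash
python3 - <<'E'
from h import *
c=dict(np.load('w6.npz'));p=c['pixels']
f=lambda r:cv2.convertScaleAbs(cv2.resize(r,(400,600),interpolation=cv2.INTER_CUBIC),alpha=1.6,beta=15)
A=np.hstack([f(p[90:240,290:390]),f(p[150:270,0:80+60][:, :140][:, ::1])])
A[:, :400]=f(p[90:240,290:390]);B=cv2.resize(p[150:250,20:140],(400,333),interpolation=cv2.INTER_CUBIC)
A[:,400:]=0;A[:333,400:]=cv2.convertScaleAbs(B,alpha=1.6,beta=15)
c3=dict(np.load('wrist3.npz'))['pixels'][60:150,290:360]
A[333:,400:]=cv2.convertScaleAbs(cv2.resize(c3[0:90,0:70],(400,267),interpolation=cv2.INTER_CUBIC),alpha=1.6,beta=15)
cv2.imwrite('pics/z6.png',A[:,:,::-1])
a=np.deg2rad(87.07);o=np.array([.5796,.0797]);S=to_st(cloud(c),o,a)*1000
for v in range(130,205,6): print(v,[tuple(S[v,u].round(0).astype(int)) for u in range(300,350,7)])
E
```

```text
130 [(np.int64(40), np.int64(-93), np.int64(60)), (np.int64(39), np.int64(-101), np.int64(60)), (np.int64(39), np.int64(-108), np.int64(60)), (np.int64(40), np.int64(-115), np.int64(60)), (np.int64(39), np.int64(-122), np.int64(61)), (np.int64(-46), np.int64(-110), np.int64(138)), (np.int64(-57), np.int64(-112), np.int64(147)), (np.int64(-56), np.int64(-116), np.int64(147))]
136 [(np.int64(-30), np.int64(-88), np.int64(117)), (np.int64(-30), np.int64(-93), np.int64(117)), (np.int64(-29), np.int64(-99), np.int64(117)), (np.int64(30), np.int64(-114), np.int64(61)), (np.int64(31), np.int64(-122), np.int64(60)), (np.int64(-49), np.int64(-110), np.int64(136)), (np.int64(-61), np.int64(-111), np.int64(147)), (np.int64(-61), np.int64(-115), np.int64(147))]
142 [(np.int64(-36), np.int64(-88), np.int64(117)), (np.int64(-36), np.int64(-93), np.int64(117)), (np.int64(-9223372036854775808), np.int64(-9223372036854775808), np.int64(-9223372036854775808)), (np.int64(22), np.int64(-114), np.int64(60)), (np.int64(-41), np.int64(-108), np.int64(122)), (np.int64(-53), np.int64(-110), np.int64(133)), (
[... 3353 characters left out ...]
4(-95), np.int64(124)), (np.int64(-45), np.int64(-109), np.int64(61)), (np.int64(-65), np.int64(-110), np.int64(90)), (np.int64(-68), np.int64(-114), np.int64(93)), (np.int64(-67), np.int64(-120), np.int64(93)), (np.int64(-68), np.int64(-125), np.int64(93))]
202 [(np.int64(-94), np.int64(-86), np.int64(123)), (np.int64(-94), np.int64(-90), np.int64(123)), (np.int64(-94), np.int64(-94), np.int64(123)), (np.int64(-51), np.int64(-109), np.int64(61)), (np.int64(-51), np.int64(-115), np.int64(61)), (np.int64(-51), np.int64(-121), np.int64(61)), (np.int64(-51), np.int64(-127), np.int64(60)), (np.int64(-51), np.int64(-133), np.int64(61))]<stdin>:11: RuntimeWarning: invalid value encountered in cast
```

View pics/z6.png

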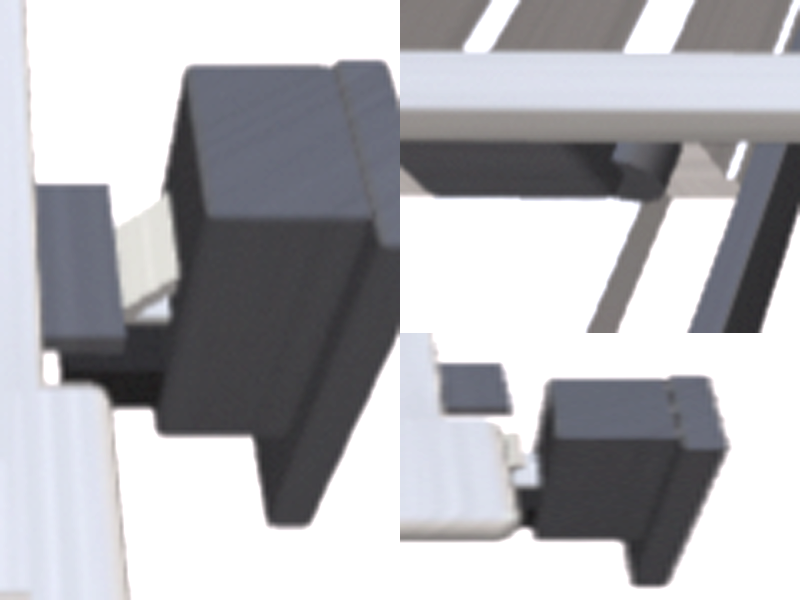

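The zoom shows the nose plate (left crop, 40–120, 185–350) still on the bolt's ramp, with the stop ledge (110,380) well below it. Top right, the foot (400–620, 170) sits right beside a dark knob on the mould (650,170), so the foot may be rubbing on it. I'll measure that.

```bash
python3 - <<'E'
from h import *
a=np.deg2rad(87.07);o=np.array([.5796,.0797])
R=lambda P:[int(round(float(t))) for t in P]
def S_(n):
    c=dict(np.load(n+'.npz'));return c,to_st(cloud(c),o,a)*1000
c,S=S_('w6');print('w6 foot/knob rows')
for v in(196,200,204,208): print(v,[R(S[v,u])for u in range(60,116,4)])
for n,xs in(('wrist1',(-112,-90)),('wrist3',(-76,-58))):
    c,S=S_(n);x,y,z=S[...,0],S[...,1],S[...,2];p=c['pixels'].max(-1)
    m=(p<72)&(x>xs[0])&(x<xs[1])&(y>55)&(y<88)&(z>76)&(z<100)
    k,l,s,_=cv2.connectedComponentsWithStats(m.astype(np.uint8));i=1+s[1:,4].argmax();P=S[l==i]
    print(n,'knob',len(P),np.percentile(P,2,axis=0).round(1),np.percentile(P,98,axis=0).round(1))
    for nm,m in(('frontwalltop',(abs(x-(xs[1]+ (-5 if n=="wrist1" else 0)))<6)&(z>98)&(z<110)&(y>50)&(y<155)),('lug',(x<-140)&(x>-200)&(y>70)&(y<135)&(z>99)&(z<110)),('tongue',(abs(x-xs[0]+25)<15)&(abs(z-70)<3)&(y>60)&(y<140)),('railR',(abs(x+100)<15)&(z>73)&(z<80)&(y<60)&(y>35)),('railL',(abs(x+100)<15)&(z>73)&(z<80)&(y>140)&(y<165))):
        P=S[m];print(n,nm,len(P),*( [np.percentile(P,q,axis=0).round(1) for q in(2,98)] if len(P) else []))
c,S=S_('wrist3');x,y,z=S[...,0],S[...,1],S[...,2]
P=S[(y>70)&(y<130)&(x<-60)&(x>-90)&(z>118)&(z<150)&(c['pixels'].max(-1)<60)];print('foot w3',len(P),np.percentile(P,[2,98],axis=0).round(1))
for v in(96,100,104):print('bolt w3',v,[R(S[v,u]) for u in range(304,320,3)])
c,S=S_('w6')
for n in('wrist2',):
    c,S=S_(n);x,y,z=S[...,0],S[...,1],S[...,2]
E
```

```text
w6 foot/knob rows
196 [[-79, 77, 107], [-78, 76, 105], [-78, 73, 105], [-78, 70, 105], [-75, 71, 101], [-74, 69, 99], [-71, 69, 96], [-70, 68, 94], [-68, 66, 92], [-67, 65, 90], [-65, 64, 87], [-60, 65, 81], [-60, 63, 80], [-59, 60, 80]]
200 [[-78, 81, 100], [-78, 78, 101], [-78, 75, 101], [-78, 72, 101], [-77, 70, 100], [-75, 71, 96], [-73, 70, 93], [-72, 68, 92], [-71, 66, 91], [-70, 64, 89], [-68, 64, 86], [-61, 67, 76], [-59, 66, 74], [-61, 61, 76]]
204 [[-78, 84, 96], [-78, 81, 96], [-79, 77, 97], [-78, 75, 96], [-78, 72, 96], [-77, 70, 95], [-75, 70, 91], [-72, 70, 87], [-72, 68, 87], [-72, 65, 87], [-69, 64, 83], [-61, 71, 70], [-60, 67, 70], [-60, 65, 69]]
208 [[-78, 87, 90], [-79, 82, 92], [-79, 80, 92], [-79, 77, 92], [-78, 75, 91], [-79, 72, 91], [-77, 71, 88], [-71, 74, 81], [-73, 70, 82], [-71, 68, 80], [-60, 77, 63], [-61, 73, 64], [-59, 71, 62], [-60, 67, 63]]
wrist1 knob 441 [-109.9   63.8   83.8] [-97.5  80.9  97.5]
wrist1 frontwalltop 1365 [-97.9  60.8  98.7] [-89.6 143.8 107.2]
wrist1 lug 594 [-192.1   83.2  103.6] [-182.7  124.1  107.1]
wrist1 tongue 1830 [-151.4 
[... 228 characters left out ...]
lltop 482 [-61.1  59.7  98.3] [-54. 144. 106.]
wrist3 lug 379 [-155.5   81.    99.5] [-145.6  123.   106.3]
wrist3 tongue 693 [-115.4   78.    68.6] [-86.7 126.7  71.4]
wrist3 railR 121 [-114.7   43.9   74.2] [-85.3  51.5  77.5]
wrist3 railL 132 [-114.   147.5   73.3] [-85.3 155.6  77.1]
foot w3 526 [[-77.5  70.2 129.8]
 [-70.  108.  148.3]]
bolt w3 96 [[-91, -93, 165], [-90, -97, 165], [-46, -105, 126], [30, -118, 60], [-64, -110, 142], [-68, -113, 145]]
bolt w3 100 [[-100, -93, 168], [-98, -96, 166], [-53, -104, 126], [-39, -110, 113], [-67, -110, 138], [-68, -113, 139]]
bolt w3 104 [[-109, -92, 170], [-106, -96, 168], [-59, -104, 125], [-46, -109, 113], [-68, -110, 133], [-68, -114, 133]]
```

carry_out:
  plan:
    - [[0,0,-0.0005,0,0,0,0],[0,0,-0.001,0,0,0,0],[0,0,-0.001,0,0,0,0],[0,0,-0.001,0,0,0,0],[0,0,-0.001,0,0,0,0]]

```text
time_s: 15.65
eef_pos: [0.6481, -0.0568, 0.1321]
eef_rot: [-0.287, 0.656, 0.626, 0.308]
wrist_force: [-5.2, -6.1, 34.0]
opening: -0.0
grasp_force: 16.8
```

```bash
cat > lev.py <<'E'
from h import *
a=np.deg2rad(87.07);o=np.array([.5796,.0797])
w=camera('wrist');W=to_st(cloud(w),o,a)*1000;x,y,z=W[...,0],W[...,1],W[...,2]
for nm,m in(('cross',(abs(x+72)<5)&(y>-30)&(y<60)&(z>100)&(z<190)),('walltop',(x>-64)&(x<60)&(y>50)&(y<150)&(z>101)&(z<112)),('lugtop',(x<-140)&(x>-170)&(y>70)&(y<130)&(z>100)&(z<112)),('nose',(x<-40)&(x>-66)&(y>-101)&(y<-92)&(z>107)&(z<180)),('bolt',(x<-50)&(x>-60)&(y>-109)&(y<-105)&(z>110)&(z<132))):
    P=W[m];print(nm,len(P),np.median(P,0).round(1) if len(P) else '',np.percentile(P,[3,97],axis=0).round(1).tolist() if len(P) else '')
ob=get_obs();print(np.round(ob['eef_pos'],4),np.round(ob['wrist_force'],1),np.round(ob['torque'],2))
E
python3 lev.py
```

```text
cross 1540 [-72.2  15.2 121.7] [[-76.8, -27.1, 120.7], [-67.3, 57.2, 122.6]]
walltop 3550 [  6.6 100.3 104.8] [[-45.4, 59.1, 101.4], [58.0, 143.8, 105.9]]
lugtop 131 [-149.    81.1  102.6] [[-154.2, 79.9, 100.2], [-145.5, 82.7, 105.4]]
nose 325 [-53.7 -96.4 118.4] [[-65.3, -100.5, 117.2], [-40.8, -92.3, 119.8]]
bolt 110 [ -57.6 -107.1  121.1] [[-59.9, -108.8, 113.1], [-50.6, -105.1, 123.9]]
[ 0.6481 -0.0568  0.132 ] [-3.9 -5.4 34.6] [3.14 0.35 0.53]
```

```bash
python3 - <<'E'
from h import *
a=np.deg2rad(87.07);o=np.array([.5796,.0797])
c=camera('wrist');np.savez('w7.npz',**c);S=to_st(cloud(c),o,a)*1000
R=lambda P:tuple(int(round(float(t))) if np.isfinite(t) else -999 for t in P)
print('nose/ledge');
for v in range(173,188):print(v,[R(S[v,u])+(int(c['pixels'][v,u].mean()),) for u in(303,306,310,314,318,322,326)])
print('foot/knob')
for v in range(192,216,2):print(v,[R(S[v,u])+(int(c['pixels'][v,u].mean()),) for u in(40,60,72,78,82,86,90,96)])
E
```

```text
nose/ledge
173 [(-68, -89, 119, 55), (-68, -91, 120, 59), (-69, -93, 120, 57), (-68, -96, 119, 56), (-68, -99, 120, 56), (-55, -104, 105, 22), (-56, -107, 105, 22)]
174 [(-68, -89, 119, 44), (-69, -91, 119, 48), (-69, -93, 120, 46), (-70, -96, 120, 46), (-69, -99, 120, 46), (-58, -104, 106, 23), (-57, -107, 106, 22)]
175 [(-69, -89, 119, 37), (-69, -91, 119, 39), (-68, -94, 118, 38), (-69, -96, 118, 37), (-69, -99, 118, 38), (-58, -104, 105, 24), (-58, -107, 105, 22)]
176 [(-69, -89, 117, 40), (-69, -91, 117, 37), (-70, -93, 119, 36), (-69, -96, 117, 36), (-68, -99, 117, 36), (-59, -104, 105, 21), (-59, -107, 106, 21)]
177 [(-69, -89, 116, 78), (-69, -91, 116, 35), (-69, -94, 116, 34), (-69, -96, 116, 33), (-69, -99, 117, 35), (-59, -104, 105, 21), (-60, -107, 105, 23)]
178 [(-69, -89, 115, 139), (-69, -91, 115, 27), (-69, -94, 115, 26), (-69, -97, 115, 27), (-69, -99, 115, 29), (-61, -104, 106, 22), (-61, -107, 106, 22)]
179 [(-26, -94, 60, 177), (-61, -92, 105, 21), (-61, -95, 105, 22), (-62, -98, 106, 22), (-62, -101, 105, 23), (-61, -104, 105, 21), (-62, -106, 106, 21)]
180 [(-27
[... 2479 characters left out ...]
, (-72, 70, 84, 32), (-72, 66, 84, 32)]
208 [(-79, 100, 91, 50), (-79, 86, 91, 49), (-78, 78, 91, 49), (-78, 74, 90, 49), (-78, 71, 90, 47), (-72, 75, 81, 43), (-72, 72, 81, 33), (-999, -999, -999, 33)]
210 [(-67, 119, 70, 175), (-67, 103, 70, 174), (-66, 94, 69, 175), (-67, 89, 70, 172), (-67, 85, 71, 175), (-67, 83, 70, 151), (-72, 74, 78, 115), (-64, 77, 66, 56)]
212 [(-69, 118, 71, 180), (-69, 102, 70, 181), (-70, 92, 71, 179), (-69, 88, 70, 180), (-69, 85, 70, 178), (-69, 81, 71, 180), (-69, 79, 70, 173), (-65, 78, 64, 66)]
214 [(-71, 117, 71, 180), (-71, 102, 70, 182), (-72, 91, 72, 177), (-71, 87, 70, 183), (-70, 85, 70, 179), (-71, 81, 71, 180), (-71, 78, 70, 135), (-67, 77, 64, 66)]
```

carry_out:
  plan:
    - [[0,0,0.001,0,0,0,0],[0,0,0.002,0,0,0,0],[0,0,0.003,0,0,0,0],[0,0,0.003,0,0,0,0],[0,0,0.003,0,0,0,0]]

```text
time_s: 16.17
eef_pos: [0.648, -0.0567, 0.1327]
eef_rot: [-0.286, 0.657, 0.626, 0.308]
wrist_force: [-0.4, -5.0, 22.7]
opening: 0.004
grasp_force: 11.6
```

carry_out:
  plan:
    - [[0,0,0.001,0,0,0,0],[0,0,0.002,0,0,0,0],[0,0,0.003,0,0,0,0],[0,0,0.003,0,0,0,0],[0,0,0.003,0,0,0,0]]

```text
time_s: 16.58
eef_pos: [0.6478, -0.0566, 0.1335]
eef_rot: [-0.286, 0.658, 0.626, 0.307]
wrist_force: [3.6, -3.9, 13.6]
opening: -0.003
grasp_force: 6.9
```

carry_out:
  plan:
    - [[0,0,0.001,0,0,0,0],[0,0,0.002,0,0,0,0],[0,0,0.003,0,0,0,0],[0,0,0.003,0,0,0,0],[0,0,0.003,0,0,0,0]]

```text
time_s: 17.0
eef_pos: [0.6478, -0.0564, 0.1359]
eef_rot: [-0.286, 0.658, 0.625, 0.307]
wrist_force: [5.6, -2.2, 12.3]
opening: 0.002
grasp_force: 5.7
```

```bash
python3 lev.py
```

```text
cross 1541 [-72.2  15.2 124.4] [[-76.7, -27.3, 123.4], [-67.3, 57.2, 125.4]]
walltop 3473 [  6.9 100.9 104.8] [[-43.5, 59.2, 101.3], [58.0, 144.1, 105.9]]
lugtop 259 [-149.5   81.7  103.9] [[-154.7, 80.2, 100.1], [-145.2, 85.6, 106.0]]
nose 320 [-53.6 -96.5 121. ] [[-65.4, -100.5, 119.7], [-40.8, -92.3, 122.2]]
bolt 116 [ -57.4 -107.1  122.2] [[-59.8, -108.9, 112.8], [-50.7, -105.1, 125.5]]
[ 0.6478 -0.0564  0.136 ] [ 4.2 -2.8 11.8] [ 0.72 -0.58 -0.58]
```

Unloading shows the ramp with friction (20 N down, 12 N up), plus a separate hard contact at TCP z≈0.1335. I'll check whether the mould really sits against the stop and what lies under the foot.

```bash
python3 - <<'E'
from h import *
a=np.deg2rad(87.07);o=np.array([.5796,.0797])
for n in('wrist3','w7'):
    c=dict(np.load(n+'.npz'));S=to_st(cloud(c),o,a)*1000;x,y,z=S[...,0],S[...,1],S[...,2];br=c['pixels'].mean(-1)
    for yc in(57,65,80,100,125):
        m=(abs(y-yc)<2)&(x>35)&(x<95)&(z>55);i=np.argsort(x[m]);P=np.c_[x[m],z[m],br[m]][i][::max(1,m.sum()//26)].round(0).astype(int)
        print(n,yc,[tuple(map(int,p)) for p in P])
E
```

```text
wrist3 57 [(35, 87, 67), (39, 95, 67), (40, 84, 67), (43, 85, 65), (48, 75, 73), (50, 95, 66), (51, 96, 66), (52, 102, 72), (53, 71, 108), (54, 72, 92), (55, 98, 66), (56, 67, 103), (56, 99, 67), (57, 81, 64), (58, 100, 77), (58, 80, 31), (59, 83, 33), (59, 77, 29), (59, 66, 53), (59, 72, 55), (59, 88, 32), (60, 74, 32), (60, 84, 31), (60, 72, 35), (60, 75, 30), (60, 68, 45), (60, 64, 92), (60, 82, 50), (60, 77, 42), (60, 84, 43), (61, 80, 30), (61, 90, 52), (61, 90, 52), (62, 79, 35), (63, 91, 56), (67, 89, 58), (69, 90, 64), (70, 91, 109), (92, 60, 162)]
wrist3 65 [(37, 105, 161), (38, 104, 178), (39, 105, 177), (39, 105, 154), (42, 104, 175), (44, 105, 172), (44, 106, 162), (44, 104, 180), (45, 105, 178), (46, 106, 154), (49, 106, 175), (53, 105, 174), (53, 105, 128), (54, 105, 176), (55, 105, 158), (55, 102, 136), (56, 106, 177), (57, 105, 176), (58, 104, 177), (59, 105, 178), (59, 105, 179), (59, 105, 178)]
wrist3 80 [(52, 95, 95), (53, 81, 104), (53, 101, 96), (53, 81, 96), (53, 98, 95), (53, 96, 96), (53, 91, 97), (53, 103, 95), (53, 87, 97), (53, 77, 93), (53, 78, 105), (53, 
[... 2970 characters left out ...]
 67), (44, 101, 68), (44, 102, 67), (45, 73, 67), (46, 105, 182), (47, 103, 66), (47, 105, 179), (48, 88, 67), (49, 88, 67), (50, 88, 67), (50, 83, 66), (51, 73, 67), (52, 92, 67), (53, 78, 68), (54, 88, 80), (54, 78, 87), (55, 81, 82)]
w7 125 [(53, 98, 99), (53, 90, 100), (53, 102, 99), (54, 103, 99), (54, 103, 99), (54, 101, 100), (54, 96, 100), (54, 88, 108), (54, 100, 100), (54, 86, 158), (54, 92, 101), (54, 87, 127), (54, 95, 98), (54, 87, 105), (54, 101, 99), (54, 102, 99), (54, 95, 98), (55, 100, 100), (55, 90, 100), (55, 96, 100), (55, 88, 99), (55, 99, 101), (55, 106, 179), (55, 96, 100), (55, 100, 100), (57, 105, 179), (57, 105, 179), (58, 105, 182), (59, 105, 181), (60, 105, 182)]
```

carry_out:
  plan:
    - [[0,0,0.001,0,0,0,0],[0,0,0.002,0,0,0,0],[0,0,0.003,0,0,0,0],[0,0,0.003,0,0,0,0],[0,0,0.003,0,0,0,0]]

```text
time_s: 17.47
eef_pos: [0.6478, -0.0561, 0.1389]
eef_rot: [-0.286, 0.658, 0.625, 0.307]
wrist_force: [5.0, -1.8, 11.1]
opening: -0.001
grasp_force: 5.5
```

```bash
python3 lev.py
```

```text
cross 1545 [-72.3  15.5 126.7] [[-76.7, -27.2, 125.6], [-67.3, 57.4, 127.7]]
walltop 3359 [  7.4 101.  104.8] [[-41.9, 59.2, 101.3], [57.9, 144.1, 106.0]]
lugtop 316 [-149.9   82.3  104.2] [[-154.8, 80.3, 100.3], [-145.0, 88.1, 106.1]]
nose 313 [-53.6 -96.4 123. ] [[-65.3, -100.6, 121.5], [-40.7, -92.3, 124.6]]
bolt 112 [ -57.3 -107.   124.1] [[-59.8, -108.8, 113.5], [-51.2, -105.2, 126.4]]
[ 0.6478 -0.0561  0.1389] [ 5.  -2.  11.1] [ 0.74 -0.63 -0.63]
```

```bash
python3 - <<'E'
from h import *
a=np.deg2rad(87.07);o=np.array([.5796,.0797])
R=lambda P:tuple(int(round(float(t))) if np.isfinite(t) else -999 for t in P)
c7=dict(np.load('w7.npz'));c=camera('wrist');np.savez('w8.npz',**c)
for n,k,vs in(('w7',c7,(146,152,158,164,168)),('w8',c,(140,146,152,158,164))):
    S=to_st(cloud(k),o,a)*1000
    for v in vs: print(n,v,[R(S[v,u])+(int(k['pixels'][v,u].mean()),) for u in range(312,336,2)])
c3=dict(np.load('wrist3.npz'));S=to_st(cloud(c3),o,a)*1000
for v in range(84,112,4):print('w3',v,[R(S[v,u])+(int(c3['pixels'][v,u].mean()),) for u in range(300,320,2)])
E
```

```text
w7 146 [(-40, -97, 117, 61), (-41, -98, 118, 62), (-41, -99, 118, 62), (16, -110, 61, 114), (-40, -102, 117, 134), (-41, -104, 118, 129), (-43, -105, 120, 130), (-44, -106, 121, 133), (-45, -107, 122, 131), (-47, -108, 124, 130), (-47, -110, 124, 124), (-52, -110, 129, 28)]
w7 152 [(-47, -96, 117, 62), (-48, -97, 118, 62), (-47, -99, 118, 61), (-47, -100, 118, 70), (-45, -102, 116, 128), (-48, -103, 118, 129), (-49, -104, 120, 130), (-50, -105, 121, 134), (-51, -107, 122, 131), (-52, -108, 123, 130), (-52, -109, 123, 129), (-56, -110, 127, 56)]
w7 158 [(-53, -96, 118, 61), (-54, -97, 119, 62), (-53, -99, 118, 62), (-52, -100, 117, 63), (-52, -102, 117, 122), (-53, -103, 118, 129), (-54, -104, 119, 130), (-55, -105, 120, 132), (-56, -106, 121, 132), (-57, -107, 123, 130), (-58, -109, 124, 128), (-59, -110, 124, 86)]
w7 164 [(-60, -95, 119, 61), (-60, -97, 120, 62), (-59, -98, 119, 62), (-60, -99, 120, 61), (-57, -101, 116, 96), (-59, -102, 118, 127), (-59, -104, 119, 113), (-59, -105, 119, 82), (-61, -106, 120, 77), (-59, -108, 119, 92), (-57, -110, 116, 55), (-62, -110, 122, 24)]
w7 
[... 2528 characters left out ...]
100 [(-100, -89, 168, 130), (-100, -91, 168, 132), (-100, -93, 168, 131), (-98, -95, 166, 128), (-999, -999, -999, 104), (-53, -104, 126, 124), (20, -115, 61, 143), (-47, -110, 121, 38), (-67, -110, 138, 25), (-68, -112, 140, 29)]
w3 104 [(-109, -88, 171, 129), (-108, -90, 170, 131), (-109, -92, 170, 133), (-108, -95, 170, 129), (-105, -97, 167, 115), (-59, -104, 125, 101), (-47, -108, 114, 130), (-54, -110, 120, 59), (-68, -110, 133, 28), (-68, -113, 133, 30)]
w3 108 [(-116, -88, 172, 130), (-116, -90, 172, 131), (-116, -92, 172, 132), (-116, -94, 172, 130), (-115, -96, 171, 122), (-54, -105, 113, 127), (-54, -108, 114, 131), (-57, -110, 117, 68), (-67, -111, 126, 28), (-68, -113, 127, 30)]
```

```bash
python3 - <<'E'
from h import *
a=np.deg2rad(87.07);o=np.array([.5796,.0797])
for n in('wrist3','wrist2','w7','w8'):
    c=dict(np.load(n+'.npz'));S=to_st(cloud(c),o,a)*1000;x,y,z=S[...,0],S[...,1],S[...,2]
    p=c['pixels'].astype(int);d=p[...,2]-p[...,0]
    reg=(x>-72)&(x<-30)&(y>-112)&(y<-86)&(z>107)&(z<135)&(p.mean(-1)>70)
    for nm,m in(('yellow',reg&(d<0)),('blue',reg&(d>=0))):
        P=S[m]
        if len(P):
            print(n,nm,len(P),np.percentile(P,[2,98],axis=0).round(1).tolist())
            if nm=='blue': 
                vv,uu=np.nonzero(m)
                for k in range(0,len(P),max(1,len(P)//14)): print('   ',uu[k],vv[k],P[k].round(0).tolist(),p[vv[k],uu[k]].tolist())
E
```

```text
wrist3 yellow 44 [[-60.7, -109.9, 113.9], [-34.4, -102.2, 130.3]]
wrist3 blue 39 [[-60.6, -109.8, 113.0], [-38.7, -104.0, 124.3]]
    313 99 [-38.0, -110.0, 114.0] [90, 88, 90]
    312 101 [-41.0, -108.0, 113.0] [126, 128, 134]
    312 102 [-44.0, -108.0, 115.0] [125, 127, 134]
    312 103 [-45.0, -108.0, 114.0] [126, 128, 134]
    312 104 [-47.0, -108.0, 114.0] [127, 129, 135]
    310 105 [-60.0, -104.0, 124.0] [88, 87, 88]
    312 105 [-49.0, -108.0, 114.0] [127, 129, 136]
    310 106 [-59.0, -104.0, 122.0] [107, 108, 113]
    312 106 [-50.0, -108.0, 114.0] [128, 130, 138]
    309 107 [-53.0, -104.0, 114.0] [98, 97, 99]
    311 107 [-53.0, -106.0, 115.0] [127, 130, 137]
    313 107 [-51.0, -109.0, 113.0] [122, 125, 132]
    311 108 [-54.0, -106.0, 114.0] [128, 130, 138]
    313 108 [-56.0, -109.0, 115.0] [122, 124, 132]
    311 109 [-56.0, -106.0, 114.0] [127, 129, 136]
    313 109 [-56.0, -109.0, 114.0] [121, 123, 131]
    311 110 [-58.0, -106.0, 114.0] [116, 118, 124]
    313 110 [-59.0, -109.0, 115.0] [112, 113, 120]
    311 111 [-59.0, -106.0, 114.0] [89, 89, 92]
    313 111 [-
[... 1085 characters left out ...]
 118, 124]
    299 147 [-38.0, -87.0, 121.0] [71, 71, 75]
    318 151 [-43.0, -101.0, 122.0] [83, 84, 88]
    318 155 [-48.0, -100.0, 123.0] [68, 69, 75]
    300 161 [-54.0, -87.0, 123.0] [69, 70, 75]
    320 165 [-55.0, -102.0, 120.0] [104, 104, 105]
    300 169 [-62.0, -87.0, 124.0] [72, 71, 74]
    325 170 [-60.0, -105.0, 120.0] [90, 88, 90]
    324 171 [-60.0, -104.0, 120.0] [101, 101, 105]
    321 172 [-59.0, -102.0, 118.0] [75, 73, 75]
    329 172 [-57.0, -108.0, 115.0] [131, 134, 141]
    325 173 [-57.0, -106.0, 114.0] [130, 132, 140]
    321 174 [-58.0, -103.0, 114.0] [100, 102, 110]
    329 174 [-59.0, -108.0, 114.0] [125, 127, 134]
    326 175 [-59.0, -106.0, 113.0] [104, 106, 109]
```

carry_out:
  plan:
    - [[0.001,0,-0.001,0,0,0,0],[0.001,0,-0.002,0,0,0,0],[0.001,0,-0.003,0,0,0,0],[0.001,0,-0.004,0,0,0,0],[0.001,0,-0.005,0,0,0,0]]

```text
time_s: 17.98
eef_pos: [0.6481, -0.0563, 0.1368]
eef_rot: [-0.288, 0.657, 0.626, 0.307]
wrist_force: [-3.2, -2.8, 16.1]
opening: -0.001
grasp_force: 6.3
```

carry_out:
  plan:
    - [[0,0,-0.001,0,0,0,0],[0,0,-0.002,0,0,0,0],[0,0,-0.003,0,0,0,0],[0,0,-0.003,0,0,0,0],[0,0,-0.003,0,0,0,0]]

```text
time_s: 18.4
eef_pos: [0.6481, -0.0567, 0.1329]
eef_rot: [-0.287, 0.657, 0.626, 0.307]
wrist_force: [-3.4, -5.4, 22.4]
opening: 0.0
grasp_force: 10.7
```

carry_out:
  plan:
    - [[0,0,-0.001,0,0,0,0],[0,0,-0.002,0,0,0,0],[0,0,-0.002,0,0,0,0],[0,0,-0.002,0,0,0,0],[0,0,-0.002,0,0,0,0]]

```text
time_s: 18.82
eef_pos: [0.6481, -0.0567, 0.1325]
eef_rot: [-0.287, 0.657, 0.626, 0.307]
wrist_force: [-6.3, -5.8, 28.8]
opening: 0.002
grasp_force: 14.1
```

```bash
python3 lev.py; python3 - <<'E'
from h import *
a=np.deg2rad(87.07);o=np.array([.5796,.0797])
c=camera('wrist');S=to_st(cloud(c),o,a)*1000;x,y,z=S[...,0],S[...,1],S[...,2];p=c['pixels'].astype(int)
np.savez('w9.npz',**c)
# anything tall below gripper / around the pad: list max heights over grid excluding lever
for n in('side','top'):
    k=camera(n);S=to_st(cloud(k),o,a)*1000;x,y,z=S[...,0],S[...,1],S[...,2]
    m=(abs(x+72)<12)&(y>125)&(y<170)&(z>90)&(z<200);print(n,'bar end',m.sum(),np.percentile(S[m],[2,98],axis=0).round(0).tolist() if m.sum() else '')
E
```

```text
cross 1549 [-72.2  15.3 121.9] [[-76.7, -27.3, 121.0], [-67.3, 57.1, 122.9]]
walltop 3542 [  6.2 100.5 104.8] [[-45.0, 59.1, 101.3], [57.9, 144.0, 105.9]]
lugtop 156 [-148.9   81.3  102.7] [[-154.1, 80.1, 100.1], [-145.2, 83.6, 105.3]]
nose 321 [-53.9 -96.4 118.7] [[-65.4, -100.6, 117.4], [-40.9, -92.3, 119.9]]
bolt 108 [ -57.4 -107.1  121.2] [[-59.8, -108.7, 113.6], [-50.6, -105.2, 124.0]]
[ 0.6481 -0.0567  0.1324] [-5.  -6.7 28.7] [2.42 0.53 0.67]
side bar end 31 [[-81.0, 125.0, 90.0], [-60.0, 144.0, 124.0]]
top bar end 0
```

carry_out:
  plan:
    - [[0,0,-0.0005,0,0,0,0],[0,0,-0.001,0,0,0,0],[0,0,-0.0015,0,0,0,0],[0,0,-0.002,0,0,0,0],[0,0,-0.002,0,0,0,0]]

```text
time_s: 19.43
eef_pos: [0.6482, -0.0567, 0.132]
eef_rot: [-0.288, 0.656, 0.626, 0.308]
wrist_force: [-8.9, -6.1, 36.0]
opening: -0.0
grasp_force: 17.5
```

carry_out:
  plan:
    - [[0,0,-0.0005,0,0,0,0],[0,0,-0.001,0,0,0,0],[0,0,-0.001,0,0,0,0],[0,0,-0.001,0,0,0,0],[0,0,-0.001,0,0,0,0]]

```text
time_s: 19.85
eef_pos: [0.6481, -0.0571, 0.1254]
eef_rot: [-0.286, 0.658, 0.625, 0.306]
wrist_force: [0.7, -5.1, 11.0]
opening: -0.001
grasp_force: 5.5
```

```bash
python3 - <<'E'
from h import *
a=np.deg2rad(87.07);o=np.array([.5796,.0797])
c=camera('wrist');np.savez('w10.npz',**c)
# optical shift of mould between unloaded (w8) and loaded (w10) views, camera pose accounted: compare mould points by depth & edges
for n in('w8','w9','w10'):
    k=dict(np.load(n+'.npz'));S=to_st(cloud(k),o,a)*1000;x,y,z=S[...,0],S[...,1],S[...,2]
    b=k['pixels'].mean(-1)
    for nm,m in(('rightwalltop',(x>-40)&(x<50)&(y>52)&(y<70)&(z>103)&(z<108)&(b>140)),('tongue',(x>-135)&(x<-90)&(y>70)&(y<130)&(z>67)&(z<73)),('lugface',(x>-160)&(x<-150)&(y>70)&(y<130)&(z>75)&(z<100)),('foot',(x<-75)&(x>-82)&(y>75)&(y<105)&(z>80)&(z<106)&(b<60)),('railtop',(x>-110)&(x<0)&(y>40)&(y<56)&(z>73)&(z<80))):
        P=S[m];print(n,nm,len(P),P.mean(0).round(2).tolist() if len(P) else '',np.percentile(P,[3,97],axis=0).round(1).tolist() if len(P) else '')
ob=get_obs();print(np.round(ob['eef_pos'],4),np.round(ob['wrist_force'],1))
E
```

```text
w8 rightwalltop 480 [0.68, 62.5, 105.25] [[-37.9, 59.7, 104.4], [46.0, 65.3, 106.1]]
w8 tongue 4060 [-113.38, 101.22, 70.24] [[-133.6, 77.8, 68.7], [-91.5, 125.6, 71.5]]
w8 lugface 519 [-153.53, 85.39, 87.05] [[-155.0, 80.2, 75.8], [-150.3, 100.1, 99.2]]
w8 foot 380 [-78.44, 90.15, 101.1] [[-79.4, 75.7, 95.9], [-77.5, 104.3, 105.7]]
w8 railtop 984 [-69.18, 47.19, 75.95] [[-108.0, 43.8, 73.6], [-3.7, 51.6, 77.3]]
w9 rightwalltop 485 [0.55, 62.51, 105.24] [[-37.8, 59.8, 104.4], [46.6, 65.4, 106.1]]
w9 tongue 4047 [-112.83, 100.21, 70.23] [[-133.5, 77.8, 68.6], [-91.6, 124.7, 71.5]]
w9 lugface 487 [-153.3, 83.88, 86.72] [[-155.0, 80.2, 75.6], [-150.3, 96.1, 99.1]]
w9 foot 554 [-78.26, 90.06, 98.75] [[-79.1, 76.0, 91.7], [-77.5, 104.3, 105.5]]
w9 railtop 1021 [-68.95, 47.13, 75.93] [[-108.2, 43.7, 73.5], [-4.0, 51.5, 77.3]]
w10 rightwalltop 498 [-0.05, 62.56, 105.22] [[-38.2, 59.8, 104.4], [45.8, 65.2, 106.1]]
w10 tongue 3974 [-112.3, 98.79, 70.24] [[-133.6, 77.7, 68.6], [-91.5, 123.6, 71.5]]
w10 lugface 414 [-153.04, 82.62, 85.69] [[-155.0, 80.0, 75.4], [-150.2, 92.0, 97.5]]
w10 foot 661 [-78.07, 89.97, 95.05] [[-78.8, 76.0, 86.4], [-77.2, 104.2, 103.2]]
w10 railtop 1065 [-67.27, 47.1, 75.91] [[-108.3, 43.8, 73.5], [-3.7, 51.5, 77.2]]
[ 0.6481 -0.0571  0.1255] [ 0.8 -5.5 11.7]
```

It broke through, and the force dropped to 12 N, the "past the ramp" value. The click should come within a few mm, so fine steps now.

carry_out:
  plan:
    - [[0,0,-0.0005,0,0,0,0],[0,0,-0.001,0,0,0,0],[0,0,-0.001,0,0,0,0],[0,0,-0.001,0,0,0,0],[0,0,-0.001,0,0,0,0]]

```text
time_s: 20.32
eef_pos: [0.6481, -0.0571, 0.1247]
eef_rot: [-0.286, 0.658, 0.625, 0.306]
wrist_force: [0.4, -5.7, 12.4]
opening: -0.002
grasp_force: 6.2
```

```bash
python3 lev.py
```

```text
cross 1590 [-72.1  14.9 115.9] [[-76.7, -27.4, 114.9], [-67.3, 57.1, 116.8]]
walltop 3852 [  4.5  99.7 104.9] [[-54.3, 59.1, 101.3], [58.1, 143.6, 105.9]]
lugtop 8 [-146.9   80.8  100.3] [[-149.2, 79.9, 100.1], [-145.7, 81.4, 101.8]]
nose 351 [-53.3 -96.7 113.2] [[-65.2, -100.8, 112.1], [-41.0, -92.4, 114.9]]
bolt 106 [ -57.  -107.1  120.1] [[-59.9, -108.8, 112.8], [-50.5, -105.2, 123.1]]
[ 0.6481 -0.0571  0.1247] [ 1.5 -6.3 12.9] [ 0.47 -0.16 -0.19]
```

carry_out:
  plan:
    - [[0,0,-0.0005,0,0,0,0],[0,0,-0.001,0,0,0,0],[0,0,-0.0015,0,0,0,0],[0,0,-0.0015,0,0,0,0],[0,0,-0.0015,0,0,0,0]]

```text
time_s: 20.78
eef_pos: [0.6481, -0.0572, 0.1227]
eef_rot: [-0.286, 0.658, 0.625, 0.306]
wrist_force: [2.2, -6.1, 10.0]
opening: -0.002
grasp_force: 5.1
```

```bash
python3 lev.py
```

```text
cross 1597 [-72.2  14.6 114.3] [[-76.7, -27.3, 113.4], [-67.3, 57.0, 115.2]]
walltop 3985 [  2.9  99.6 104.9] [[-55.5, 59.1, 101.3], [57.8, 143.3, 106.0]]
lugtop 0  
nose 490 [-55.8 -96.8 117.3] [[-64.9, -100.7, 111.5], [-41.1, -92.4, 123.2]]
bolt 76 [ -55.8 -106.8  114.3] [[-59.9, -108.9, 113.0], [-51.1, -105.1, 125.0]]
[ 0.6481 -0.0572  0.1227] [ 2.3 -6.1 11.3] [ 0.21 -0.31 -0.29]
```

The bolt now shows above the nose (points up to z 123 over it) and the force fell to 10 N, so it has clicked. I'll ease off slowly to check that it holds.

carry_out:
  plan:
    - [[0,0,0.001,0,0,0,0],[0,0,0.002,0,0,0,0],[0,0,0.003,0,0,0,0],[0,0,0.004,0,0,0,0],[0,0,0.004,0,0,0,0]]

```text
time_s: 21.25
eef_pos: [0.6457, -0.0551, 0.1238]
eef_rot: [-0.289, 0.658, 0.625, 0.304]
wrist_force: [0.8, -3.3, 3.8]
opening: -0.002
grasp_force: 1.8
```

```bash
python3 lev.py
```

```text
cross 1599 [-72.1  15.1 115.1] [[-76.8, -27.3, 114.1], [-67.4, 57.2, 116.0]]
walltop 3934 [  2.3 100.  104.8] [[-54.7, 59.2, 101.3], [57.5, 143.7, 105.9]]
lugtop 41 [-147.4   80.9  101.5] [[-150.8, 79.7, 100.2], [-145.4, 81.9, 103.4]]
nose 493 [-55.6 -96.9 117.5] [[-65.2, -100.7, 112.3], [-41.0, -92.4, 123.2]]
bolt 74 [ -56.  -106.8  114.4] [[-59.8, -108.8, 113.3], [-50.7, -105.1, 125.1]]
[ 0.6458 -0.0551  0.1238] [ 0.9 -1.4  2.7] [-0.15 -0.05 -0.09]
```

Held: the force is falling while the lever stays. Lift a little, back out below the lamp, then up.

carry_out:
  plan:
    - [[0,-0.001,0.003,0,0,0,0],[0,-0.002,0.006,0,0,0,0],[0,-0.005,0.01,0,0,0,0],[0,-0.015,0.015,0,0,0,0],[0,-0.035,0.02,0,0,0,0]]

```text
time_s: 21.72
eef_pos: [0.6454, -0.0889, 0.1441]
eef_rot: [-0.29, 0.657, 0.626, 0.304]
wrist_force: [0.3, -0.1, 0.2]
opening: 0.001
grasp_force: 0.0
```

carry_out:
  plan:
    - [[0,-0.03,0.01,0,0,0,0],[0,-0.06,0.03,0,0,0,0],[0,-0.09,0.05,0,0,0,0],[0,-0.11,0.07,0,0,0,0],[0,-0.11,0.08,0,0,0,0]]

```text
time_s: 22.13
eef_pos: [0.646, -0.2061, 0.2266]
eef_rot: [-0.286, 0.66, 0.624, 0.304]
wrist_force: [0.2, -0.2, -0.1]
opening: 0.002
grasp_force: 0.0
```

carry_out:
  plan:
    - [[0,0,0,0,0,0,0],[0,0,0,0,0,0,0],[0,0,0,0,0,0,0],[0,0,0,0,0,0,0],[0,0,0,0,0,0,0]]

```text
time_s: 22.55
eef_pos: [0.6455, -0.1986, 0.2226]
eef_rot: [-0.291, 0.658, 0.625, 0.304]
wrist_force: [-0.4, 0.7, -0.3]
opening: 0.002
grasp_force: 0.0
```

```bash
python3 lev.py; python3 - <<'E'
from h import *
a=np.deg2rad(87.07);o=np.array([.5796,.0797])
t=camera('top');S=to_st(cloud(t),o,a)*1000;x,y,z=S[...,0],S[...,1],S[...,2]
for nm,m in(('cross',(x<-50)&(x>-90)&(y>-30)&(y<125)&(z>108)&(z<190)),('bar',(x<60)&(x>20)&(y>-85)&(y<-62)&(z>85)&(z<190)),('lug',(x<-140)&(x>-170)&(y>70)&(y<130)&(z>95)&(z<112))):
    P=S[m];print(nm,len(P),np.median(P,0).round(1) if len(P) else '',P[:,0].min().round(0) if len(P) else '')
t0=dict(np.load('top0.npz'));d=np.abs(t['pixels'].astype(int)-t0['pixels']).max(-1)
for nm,(u,v) in dict(brush=(152,248),tub=(390,183),spanner=(402,235)).items(): print(nm,d[v-22:v+22,u-14:u+14].max())
E
```

```text
cross 433 [-72.   14.7 115. ] [[-76.6, -26.8, 113.9], [-67.2, 57.7, 116.0]]
walltop 1263 [  6.5 101.9 104.7] [[-53.4, 59.3, 101.4], [58.6, 144.4, 105.9]]
lugtop 413 [-152.1  101.3  104.6] [[-155.6, 81.4, 100.5], [-145.8, 122.6, 106.0]]
nose 139 [-56.4 -97.1 116.9] [[-65.0, -100.9, 112.4], [-41.5, -92.4, 123.1]]
bolt 26 [ -55.7 -106.6  114.5] [[-59.9, -108.5, 113.0], [-50.4, -105.2, 125.5]]
[ 0.6456 -0.1988  0.2228] [0.4 0.9 1.1] [-0.37  0.02  0.02]
cross 197 [-71.5  43.3 114.4] -80.0
bar 75 [ 40.2 -71.3 109.8] 22.0
lug 0  
brush 15
tub 152
spanner 65
```

```bash
python3 - <<'E'
from h import *
s=camera('side');s0=dict(np.load('side0.npz'))
for nm,(a,b,c,d) in dict(tub=(296,342,368,408),spanner=(352,402,320,380),brush=(160,190,145,202)).items():
    e=np.abs(s['pixels'][a:b,c:d].astype(int)-s0['pixels'][a:b,c:d]).max(-1);print(nm,(e>40).mean().round(3))
print(hand_in())
E
```

```text
tub 0.018
spanner 0.0
brush 0.351
the job is handed in; nothing more can be done
None
```

The mould is home against the back stop and the lever is caught and holding by itself with the arm clear; the catch's ramp took up to 36 N measured to get past (20 N expected, 50 N damage limit), the brush, spanner and tub look unmoved (the brush and spanner/tub each confirmed in one camera view, where the other view changed, probably from the arm passing in front), and the job is handed in.

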